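Clear the board and set the mould slab under the drill

TASK

First put whatever jars stand on the raised board upright into the shallow white tray beside it. Then sweep all the plaster chunks with the scraper over the board's open front edge into the catch tray (they are sharp: never touch them with the fingers), and after that slide the mould slab along the board, without lifting it, until its dark spot is right under the drill's tip. Finish with the scraper standing upright on its cork mat, slab, jars and chunks at rest where they belong, and do not bump the drill, knock a jar over or disturb the other things on the table and board (the brass weight by the rail stays).

Things in the scene. Friction and masses are not known exactly. Their poses are not given: they have to be found in the camera images.
- board: fixed plywood board, top 40 mm above the table, turned up to 5 degrees. Origin on the table, +x away from the robot, +y left, z up. Top spans x -140 to 170 mm, y -280 to 280 mm. Rails 18 mm high, 12 mm wide along the far edge (inner face x 158) and both ends (inner faces y -268 and 268). The front edge, x -140, is open; things pushed over it drop into the catch tray.
- catch_centre (a point): middle of the floor of the grey catch tray, part of the board, low along its front edge (board frame -187, 0, 4 mm). Tray in the board frame: x -234 to -140, y -280 to 280 mm, floor 4 mm and rim 34 mm above the table, walls 4 mm.
- drill_tip (a point): tip of the thin steel bit (4 mm diameter) of the black rotary drill fixed near the right (-y) end of the board, pointing straight down; 36 mm above the board's top. The chuck (radius 8 to 13 mm) begins 49 mm above the tip, the drill's body (radius 24 mm) spans 104 to 239 mm above it.
- slab: plaster mould slab lying on the board, 90 mm (its x) by 170 mm (its y), 22 mm thick, about 0.45 kg, fragile. Origin at the centre of its underside, z up. A raised ridge near its +y end, a dark spot near its -y end. It slides on the board and stays where it is left.
- slab_spot (a point): centre of the dark round spot, 14 mm diameter, on the slab's top face (slab frame 0, -60, 22 mm)
- slab_ridge (a point): middle of the top of the slab's ridge (slab frame 0, 55, 51 mm); the ridge is 18 mm wide in the slab's x, 50 mm long in y, 29 mm high above the top face; to be gripped across its width
- scraper: upright scraper standing on its blade on the cork mat: rubber blade 30 mm thick (x), 90 mm wide (y), 26 mm high, a metal band up to 38 mm, then an upright wooden grip 24 mm (x) by 36 mm (y) up to 110 mm; 0.2 kg. Origin at the centre of the blade's underside, z up.
- mat: fixed square cork mat, 130 x 130 mm, 4 mm thick, at one side of the board; the scraper's place. Origin at the centre of its underside.
- caddy: fixed shallow white tray at the other side of the board, outside 220 mm (x) by 120 mm (y), walls 5 mm thick and 22 mm high, inner floor 5 mm up. Room for three jars in a row along x. Origin at the centre of its underside.
- jar1: closed screw-top jar of clear plastic, 46 mm diameter, 80 mm high, about 0.15 kg, standing on the board in the way of the work; two or three are there (None: absent). Origin at the centre of its underside, z up along its axis.
- jar2: closed screw-top jar of clear plastic, 46 mm diameter, 80 mm high, about 0.15 kg, standing on the board in the way of the work; two or three are there (None: absent). Origin at the centre of its underside, z up along its axis.
- jar3: closed screw-top jar of clear plastic, 46 mm diameter, 80 mm high, about 0.15 kg, standing on the board in the way of the work; two or three are there (None: absent). Origin at the centre of its underside, z up along its axis.
- shard1: broken plaster chunk, about 26 x 24 mm and 22 mm high, sharp; one of three to five lying on the board (None: absent). Origin at its centre, so 11 mm above what it lies on.
- shard2: broken plaster chunk, about 26 x 24 mm and 22 mm high, sharp; one of three to five lying on the board (None: absent). Origin at its centre, so 11 mm above what it lies on.
- shard3: broken plaster chunk, about 26 x 24 mm and 22 mm high, sharp; one of three to five lying on the board (None: absent). Origin at its centre, so 11 mm above what it lies on.
- shard4: broken plaster chunk, about 26 x 24 mm and 22 mm high, sharp; one of three to five lying on the board (None: absent). Origin at its centre, so 11 mm above what it lies on.
- shard5: broken plaster chunk, about 26 x 24 mm and 22 mm high, sharp; one of three to five lying on the board (None: absent). Origin at its centre, so 11 mm above what it lies on.
- glue: bystander: glue bottle, 52 mm diameter, 150 mm high, on the table left of the board, far corner; origin underside centre
- paintpot: bystander: screw-top jar like those on the board, but standing on the table right of the board, far corner; stays there
- weight: bystander: small brass weight, 32 mm diameter, 30 mm high, standing on the board near its far rail; stays there
- cup: bystander: white cup, rim 76 mm diameter, 90 mm high, on the table near the robot, left
- sponge: bystander: firm sponge block, 100 x 65 x 40 mm, on the table near the robot, right
- drill: the drill in its stand (fixed); origin on the board's top straight under the bit, z up. The stand's foot (55 x 75 x 16 mm) and its column (18 mm diameter, 310 mm high) stand beyond the bit, 75 mm and more in +x.

How it is judged:
By the outcome, as a careful person would: the job done as asked, in the order asked, and still so for the second after the job is handed in, with the robot touching nothing.
Of jar1, jar2, jar3 only 2 to 3 are there at a start; the rules pass over those that are not, and their reading is None.
Of shard1, shard2, shard3, shard4, shard5 only 3 to 5 are there at a start; the rules pass over those that are not, and their reading is None.
At some moment in a run one of slab, shard1, shard2, shard3, shard4, shard5 may be knocked a few centimetres aside while the robot is not near it.
It also fails if it takes over 208 s, if anything falls off the work surface, if the arm or the gripper's body presses on something with over 40 N, if the wrist force passes 120 N, or if a joint passes its speed limit or range.

ROBOT

A 6-joint arm with a two-finger parallel gripper is mounted at the origin on the work surface. World frame = base frame: x ahead of the robot, y to its left, z up, the work surface at z = 0. Lengths are in mm, angles in degrees, forces in N, time in s.
With the tool pointing down it reaches from about 300 to 850 mm from the base axis. Payload 4.2 kg.
Tool frame: the origin (TCP) lies on the centre line of the jaws, within the pads' length; the fingertips stand 14 mm ahead of it and the grasp point (between the pads) lies 5 mm behind it; z points along the fingers, y is the line along which they close (so a half turn about z gives the same grasp; the last joint's range is limited). The gripper opens to 91 mm and grips with 3 to 60 N. Pads are 32 mm wide; open, the fingers measure 118 mm over their backs; the gripper's body (76 mm by 178 mm) begins 60 mm behind the grasp point.
Start: joints at [-67.208, 18.312, 89.639, -0, 72.044, -1.146], TCP at [233.311, -525.555, 227.976] pointing down, gripper open.
Joint ranges: [-177.97, 177.97], [-48.28, 115.42], [12.27, 149.76], [-77.06, 257.06], [2.81, 150.46], [-146.56, 146.56]. Speed limits (degrees/s): [147.25, 147.25, 180, 180, 180, 180].

INTERFACE

Orientations are given as [roll, pitch, yaw] about the fixed x, y, z axes, in that order (R = Rz(yaw) Ry(pitch) Rx(roll)).
In Python, from workcell import * gives the robot as it stands. The module is installed in compiled form; this text tells all that it offers.
- The arm moves only by the shell command python3 -m crank 'ROWS' [FORCE]. ROWS is JSON, a list of rows, each an object of numbers: "grip": the finger opening in m, from 0 to 0.0912; "x", "y", "z": the shift along the tool's x, y, z in m; "yaw": the turn about the tool's z in rad. In form: [{"grip": .., "x": .., "y": .., "z": .., "yaw": ..}, ...]. A call has exactly 5 rows; each row is the pose to reach, as a shift and turn from the pose commanded when the call began, along the tool's axes at that moment; what a row does not reach only later rows make up. A row lasts 1/12 s, in which the tool goes at most 41.7 mm and 7.16 degrees, less where a joint would pass 70% of its speed; a pose out of reach is approached as far as the arm can. A call with a gripper value outside its range is refused whole. The fingers move at their own pace and stop on an object; FORCE is the grip in N (left out, the last holds). Time passes only in rows, so rows that repeat a pose let the fingers close, or fill a call up. It gives the time, the measured TCP pose, the force, the opening and the grip force at its end, in the units of the state.
- state(): the state, without advancing time (a new reading comes with each control period).
- grab_frame(name): name is "side" or "top"; returns the picture (400x640x3 uint8, red, green, blue); there is no depth.
- camera_model(name): a dict with "intrinsics" (3x3 intrinsics, pixels), "R" (3x3) and "t" (3): a world point X has camera coordinates R X + t. Camera axes: x right, y down, z forward; pixel columns grow to the right and rows downward; lengths in mm; the calibration is good to about 2 mm. A picture is of the moment at which its call begins. camera_model takes no time and is no camera call.
- job_done(): hands the job in; it is judged then, once.
The state is a dict: "time_s": time; "qpos": joint angles; "qvel": joint speeds; "effort": joint torques, N m; "ee_pos": TCP position; "ee_rot": TCP orientation; "force": force on the tool from outside, world axes, zero at the start; "torque": the same for the moment, N m; "gripper_width": finger opening in mm; "gripper_force": force on a finger pad.
Only numpy, scipy, OpenCV 4.12 (cv2) and the standard library are available. Lean on these libraries where they do the work, as an engineer would, in place of code of your own. Each camera call takes 0.05 s, during which the arm holds its last target. There are 200 camera calls.

## Working session

There is one attempt and no reset: what is moved stays moved. The work goes in short steps, Python scripts to look and compute and a shell command to move; the robot and the scene stay as the last step left them, time stands still between calls to the robot, and variables do not carry over. Pictures are saved under pics/ and viewed, at most 14 in all, crops included, and the job is handed in when it is done.

```bash
mkdir -p pics; cat > h.py <<'E'
from workcell import *
import numpy as np, cv2
from scipy.spatial.transform import Rotation as Ro
def pic(name,fn,crop=None,s=1):
    im=grab_frame(name); cv2.imwrite('pics/raw_'+fn,im[:,:,::-1])
    if crop: im=im[crop[1]:crop[3],crop[0]:crop[2]]
    if s!=1: im=cv2.resize(im,None,fx=s,fy=s,interpolation=cv2.INTER_CUBIC)
    cv2.imwrite('pics/'+fn,im[:,:,::-1])
def px(name,u,v,z):
    c=camera_model(name);K=np.array(c['intrinsics']);R=np.array(c['R']);t=np.array(c['t'])
    d=R.T@np.linalg.inv(K)@np.array([u,v,1.]);o=-R.T@t
    return o+d*(z-o[2])/d[2]
def pj(name,X):
    c=camera_model(name);p=np.array(c['intrinsics'])@(np.array(c['R'])@np.array(X,float)+np.array(c['t']));return p[:2]/p[2]
def rel(x,y,z):
    """target world mm -> tool-axis shift in m"""
    s=state();R=Ro.from_euler('xyz',s['ee_rot'],degrees=True)
    return (R.inv().apply(np.array([x,y,z])-s['ee_pos'])/1000).round(4)
E
python3 - <<'E'
from h import *
pic('top','t0.png',s=1.25);pic('side','s0.png',s=1.25)
s=state();print(s)
for n in('top','side'):
    c=camera_model(n);print(n,-np.array(c['R']).T@np.array(c['t']),np.array(c['R']).round(2).tolist(),c['intrinsics'])
E
```

```text
{'time_s': 0.1, 'qpos': array([-6.72092578e+01,  1.83473721e+01,  8.96980663e+01, -2.09804568e-03,
        7.20440804e+01, -1.14586654e+00]), 'qvel': array([ 0.04761713, -0.149369  , -0.17802188, -0.03198708,  0.09125819,
        0.00244204]), 'effort': array([-3.59355579e-05, -4.13333774e+01, -2.32508916e+01,  7.28027313e-02,
        4.21166746e-02, -5.83503993e-05]), 'ee_pos': array([ 233.12026097, -525.16340655,  227.21955844]), 'ee_rot': array([-1.79910459e+02,  2.04264766e-04,  2.39372572e+01]), 'force': array([-0.71475555,  0.38827077, -0.3082777 ]), 'torque': array([0.02760817, 0.01151342, 0.04022476]), 'gripper_force': 0.0, 'gripper_width': 90.88384137651477}
top [ 372.08216951   17.1297869  1350.42784459] [[0.02, -1.0, 0.03], [-0.99, -0.02, -0.11], [0.11, -0.03, -0.99]] [[393.95182012   0.         319.66805785]
 [  0.         393.95182012 201.93231072]
 [  0.           0.           1.        ]]
side [1059.40027083  833.21342595  746.35982272] [[-0.84, 0.55, -0.0], [0.31, 0.47, -0.83], [-0.45, -0.69, -0.56]] [[422.44639912   0.         328.88308866]
 [  0.         422.44639912 196.39113713]
 [  0.           0.           1.        ]]
```

View pics/t0.png

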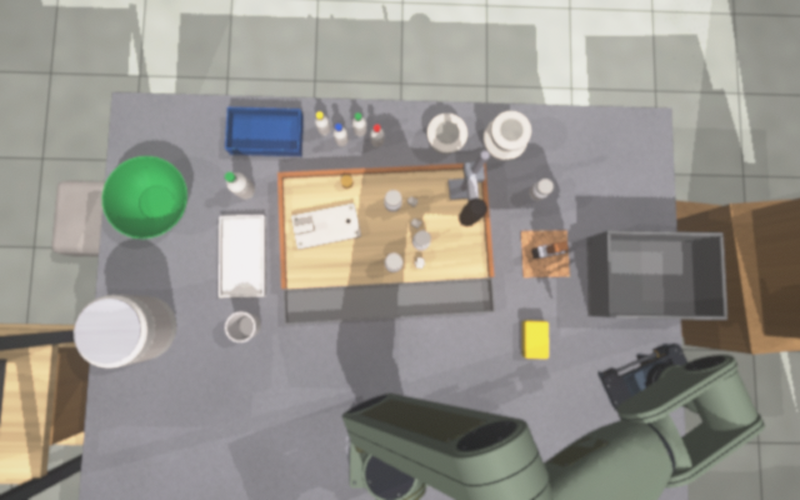

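View pics/s0.png

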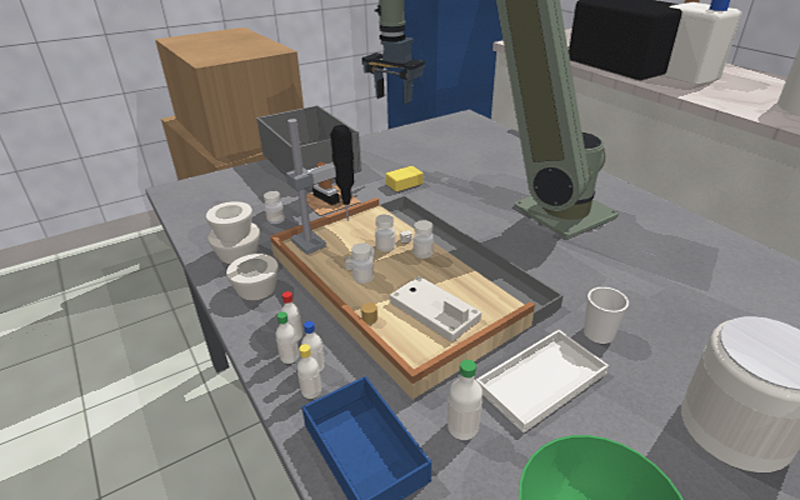

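The top view shows the board at about (280-492, 165-315) in the enlarged picture, with the caddy left, the mat right, three jars near (393,200), (421,240) and (394,262), and small chunks between them. I'll zoom in on both.

```bash
python3 - <<'E'
import cv2
a=cv2.imread('pics/raw_t0.png')[125:265,170:470];cv2.imwrite('pics/t0c.png',cv2.resize(a,(795,371),interpolation=cv2.INTER_CUBIC))
a=cv2.imread('pics/raw_s0.png')[110:310,200:460];cv2.imwrite('pics/s0c.png',cv2.resize(a,(780,600),interpolation=cv2.INTER_CUBIC))
E
```

```text
(no output)
```

View pics/t0c.png

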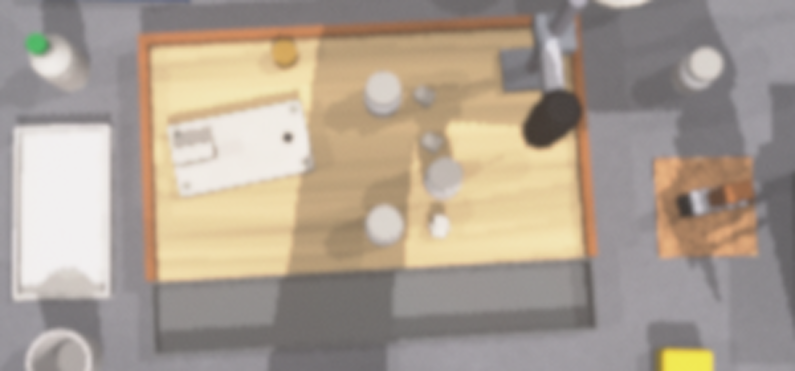

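View pics/s0c.png

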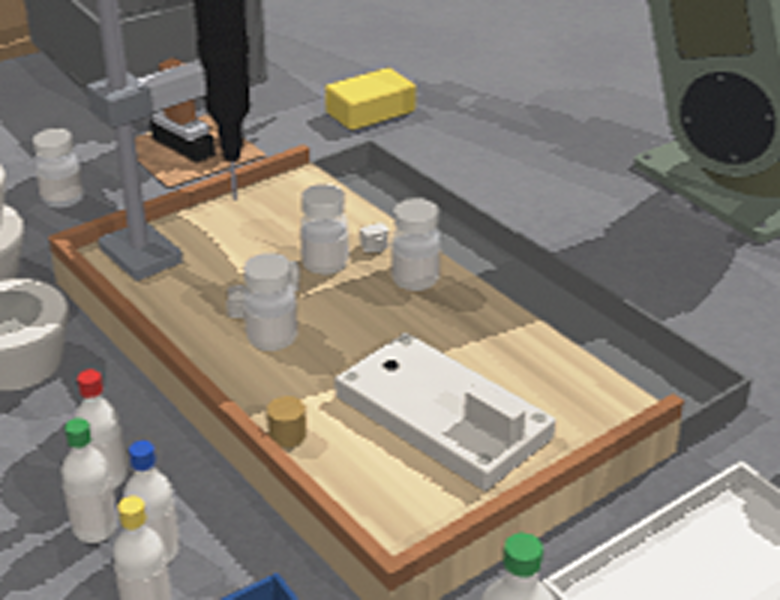

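Three jars (top crop lids at (383,93), (443,178), (384,224)) and three chunks ((424,95), (432,140), (440,222)) are visible. The slab lies left with its spot at (288,138), and the scraper stands on its mat at right. Next, positions.

```bash
cat >> h.py <<'E'
def tc(x,y,z): return px('top',170+x/2.65-.3,125+y/2.65-.3,z)
def sc(x,y,z): return px('side',200+x/3-.3,110+y/3-.3,z)
E
python3 - <<'E'
from h import *
np.set_printoptions(precision=1,suppress=True)
T=dict(railFL=(139,35,58),railNL=(149,281,58),railNR=(597,257,58),frontL=(155,281,40),frontR=(592,259,40),catchL=(156,352,34),catchR=(594,328,34),
jarA=(383,91,120),jarB=(444,176,120),jarC=(384,222,120),sh1=(424,96,60),sh2=(432,141,60),sh3=(440,222,60),weight=(285,50,70),
spot=(288,138,62),ridge=(195,142,91),slTL=(168,127,62),slTR=(299,99,62),slBR=(313,165,62),slBL=(182,196,62),
matTL=(655,157,4),matTR=(754,156,4),matBR=(757,256,4),matBL=(657,257,4),cadTL=(13,125,22),cadTR=(110,122,22),cadBR=(110,298,22),cadBL=(13,300,22),paint=(706,62,80))
for k,(x,y,z) in T.items(): print(k,tc(x,y,z)[:2])
S=dict(railFL=(392,570,58),railFR=(52,243,58),NR=(308,150,58),NL=(682,405,58),jarA=(271,270,120),jarB=(323,200,120),jarC=(416,214,120),shB=(374,237,51),spot=(391,365,62),drilltip=(235,198,76),weight=(286,408,70))
for k,(x,y,z) in S.items(): print('S',k,sc(x,y,z)[:2])
E
```

```text
railFL [717.5 312. ]
railNL [409.1 286.3]
railNR [ 449.2 -266.8]
frontL [409.7 282.6]
frontR [ 447.7 -264.4]
catchL [322.  278.9]
catchR [ 361.1 -268.1]
jarA [639.7   4.3]
jarB [538.5 -70.3]
jarC [482.1   0.1]
sh1 [647.6 -48. ]
sh2 [590.5 -58.9]
sh3 [488.8 -70.3]
weight [699.7 127.2]
spot [589.9 120.9]
ridge [577.5 231.1]
slTL [600.4 270.1]
slTR [639.6 108.6]
slBR [556.6  89. ]
slBL [514.4 249.4]
matTL [ 585.3 -355.6]
matTR [ 589.5 -486.9]
matBR [ 457.8 -488.4]
matBL [ 454.  -357.1]
cadTL [605.5 474.8]
cadTR [612.3 352.1]
cadBR [387.9 341.6]
cadBL [383.2 462.3]
paint [ 695. -400.]
S railFL [714.5 311.9]
S railFR [ 760.7 -228.9]
S NR [ 453.3 -251.8]
S NL [414.7 294.9]
S jarA [643.8  13.9]
S jarB [545.4 -61.9]
S jarC [486.    7.7]
S shB [482.9 -70.5]
S spot [589.5 121.7]
S drilltip [ 582.1 -177.9]
S weight [696.9 129.3]
```

```bash
cat >> h.py <<'E'
def plan(*w,start=None):
    """successive (x,y,z,yaw) waypoints -> tool shifts (m) and yaw (rad) from the one before"""
    s=state()
    p,r=(s['ee_pos'],s['ee_rot'][2]) if start is None else (start[:3],start[3])
    for q in w:
        R=Ro.from_euler('xyz',[180,0,r],degrees=True)
        d=R.inv().apply(np.array(q[:3])-p)/1000; dy=(q[3]-r+180)%360-180
        print('x %.4f y %.4f z %.4f yaw %.4f'%(*d,-np.radians(dy)),' dist',round(np.linalg.norm(d)*1000)); p,r=np.array(q[:3],float),q[3]
E
python3 - <<'E'
from h import *
plan((280,-370,228,48),(330,-200,228,72),(400,-66,228,90),(540,-68,228,90),(540,-68,92,90))
a=cv2.imread('pics/raw_t0.png')[175:230,405:470];b=cv2.imread('pics/raw_s0.png')[120:180,235:305]
cv2.imwrite('pics/mat0.png',np.hstack([cv2.resize(a,(390,330),interpolation=cv2.INTER_CUBIC),cv2.resize(b,(385,330),interpolation=cv2.INTER_CUBIC)]))
E
```

```text
x 0.1058 y -0.1228 z -0.0008 yaw -0.4200  dist 162
x 0.1598 y -0.0766 z -0.0000 yaw -0.4189  dist 177
x 0.1491 y 0.0252 z 0.0000 yaw -0.3142  dist 151
x -0.0020 y 0.1400 z 0.0000 yaw -0.0000  dist 140
x 0.0000 y -0.0000 z 0.1360 yaw -0.0000  dist 136
```

View pics/mat0.png

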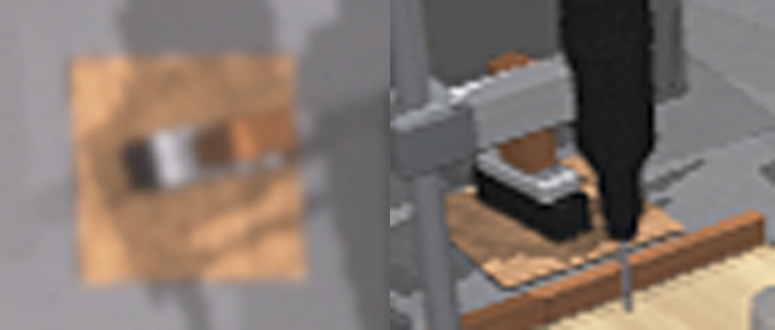

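Mat crop: in the top half the blade/band runs from (125,165) to (270,150); in the side half its long lower edge goes (478,200)→(556,240), with the end to (592,228). I'll compute the scraper later from these, and start on jar B now.

```bash
python3 - <<'E'
from h import *
np.set_printoptions(precision=1,suppress=True)
t=lambda x,y,z:px('top',405+x/6-.4,175+y/6-.4,z)[:2]
s=lambda x,y,z:px('side',235+(x-390)/5.5-.4,120+y/5.5-.4,z)[:2]
print('top band low edge',t(165,188,42),t(268,168,42),'blade left end z30',t(124,142,30),t(132,191,30),'griptop',t(235,120,114),t(293,108,114),t(297,148,114),t(238,162,114))
print('side blade bottom',s(478,200,4),s(556,240,4),s(592,228,4),'band top',s(480,158,42),s(545,202,42),s(582,184,42), 'griptop',s(510,57,114))
E
python3 -m crank '[{"grip":0.08,"x":0.106,"y":-0.123,"z":0,"yaw":-0.42},{"grip":0.08,"x":0.106,"y":-0.123,"z":0,"yaw":-0.42},{"grip":0.08,"x":0.106,"y":-0.123,"z":0,"yaw":-0.42},{"grip":0.08,"x":0.106,"y":-0.123,"z":0,"yaw":-0.42},{"grip":0.08,"x":0.106,"y":-0.123,"z":0,"yaw":-0.42}]' 25
python3 -m crank '[{"grip":0.08,"x":0.16,"y":-0.077,"z":0,"yaw":-0.42},{"grip":0.08,"x":0.16,"y":-0.077,"z":0,"yaw":-0.42},{"grip":0.08,"x":0.16,"y":-0.077,"z":0,"yaw":-0.42},{"grip":0.08,"x":0.16,"y":-0.077,"z":0,"yaw":-0.42},{"grip":0.08,"x":0.16,"y":-0.077,"z":0,"yaw":-0.42}]'
python3 -m crank '[{"grip":0.08,"x":0.149,"y":0.025,"z":0,"yaw":-0.314},{"grip":0.08,"x":0.149,"y":0.025,"z":0,"yaw":-0.314},{"grip":0.08,"x":0.149,"y":0.025,"z":0,"yaw":-0.314},{"grip":0.08,"x":0.149,"y":0.025,"z":0,"yaw":-0.314},{"grip":0.08,"x":0.149,"y":0.025,"z":0,"yaw":-0.314}]'
```

```text
top band low edge [ 505.6 -396.1] [ 518.1 -454.6] blade left end z30 [ 532.6 -376.8] [ 504.8 -381. ] griptop [ 535.4 -411.4] [ 542.5 -442.7] [ 521.1 -444.4] [ 513.  -412.6]
side blade bottom [ 549.6 -466.2] [ 530.2 -388.6] [ 503.6 -389.9] band top [ 550.5 -451.5] [ 541.5 -373.8] [ 511.2 -382.4] griptop [ 528.4 -436.4]
time_s: 0.52
ee_pos: [280.5, -364.1, 227.6]
ee_rot: [-179.8, -0.2, 48.3]
force: [-0.2, -0.5, 0.6]
gripper_width: 79.9
gripper_force: 0.0
time_s: 0.93
ee_pos: [330.2, -195.5, 227.7]
ee_rot: [-179.9, -0.1, 72.3]
force: [-0.2, -0.4, -0.5]
gripper_width: 80.1
gripper_force: 0.0
time_s: 1.35
ee_pos: [401.7, -62.4, 227.8]
ee_rot: [179.9, -0.1, 90.3]
force: [0.6, -0.4, -0.6]
gripper_width: 80.1
gripper_force: 0.0
```

```bash
python3 -m crank '[{"grip":0.08,"x":-0.004,"y":0.04,"z":0,"yaw":0},{"grip":0.08,"x":-0.004,"y":0.08,"z":0,"yaw":0},{"grip":0.08,"x":-0.004,"y":0.12,"z":0,"yaw":0},{"grip":0.08,"x":-0.004,"y":0.139,"z":0,"yaw":0},{"grip":0.08,"x":-0.004,"y":0.139,"z":0,"yaw":0}]' && python3 -m crank '[{"grip":0.08,"x":0,"y":0,"z":0.04,"yaw":0},{"grip":0.08,"x":0,"y":0,"z":0.08,"yaw":0},{"grip":0.08,"x":0,"y":0,"z":0.11,"yaw":0},{"grip":0.08,"x":0,"y":0,"z":0.13,"yaw":0},{"grip":0.08,"x":0,"y":0,"z":0.136,"yaw":0}]' && python3 -m crank '[{"grip":0.05,"x":0,"y":0,"z":0,"yaw":0},{"grip":0.03,"x":0,"y":0,"z":0,"yaw":0},{"grip":0.03,"x":0,"y":0,"z":0,"yaw":0},{"grip":0.03,"x":0,"y":0,"z":0,"yaw":0},{"grip":0.03,"x":0,"y":0,"z":0,"yaw":0}]' 25
python3 - <<'E'
from h import *
pic('side','s1.png',(200,110,460,310),2.5)
c=(497.2,407.7);x=np.array([np.cos(np.radians(3)),np.sin(np.radians(3))])
for d in(-68,0,68):print((np.array(c)+d*x).round(1))
plan((540,-68,215,90),(500,100,215,125),(490,260,215,160),(429,404,215,183),(429,404,58,183),start=(540,-68,92,90))
E
```

```text
time_s: 1.77
ee_pos: [542.5, -70.6, 226.8]
ee_rot: [179.9, 0.0, 90.0]
force: [-0.3, 0.3, -0.6]
gripper_width: 80.1
gripper_force: 0.0
time_s: 2.18
ee_pos: [534.9, -70.0, 88.4]
ee_rot: [-179.5, -0.0, 90.0]
force: [-1.1, 0.5, -0.2]
gripper_width: 80.1
gripper_force: 0.0
time_s: 2.6
ee_pos: [539.6, -69.7, 93.4]
ee_rot: [179.8, 0.0, 90.1]
force: [-0.4, -0.2, -0.8]
gripper_width: 49.5
gripper_force: 0.0
[429.3 404.1]
[497.2 407.7]
[565.1 411.3]
x 0.0000 y 0.0000 z -0.1230 yaw -0.0000  dist 123
x 0.1680 y -0.0400 z -0.0000 yaw -0.6109  dist 173
x 0.1368 y 0.0836 z 0.0000 yaw -0.6109  dist 160
x 0.1066 y 0.1145 z 0.0000 yaw -0.4014  dist 156
x 0.0000 y -0.0000 z 0.1570 yaw -0.0000  dist 157
```

View pics/s1.png

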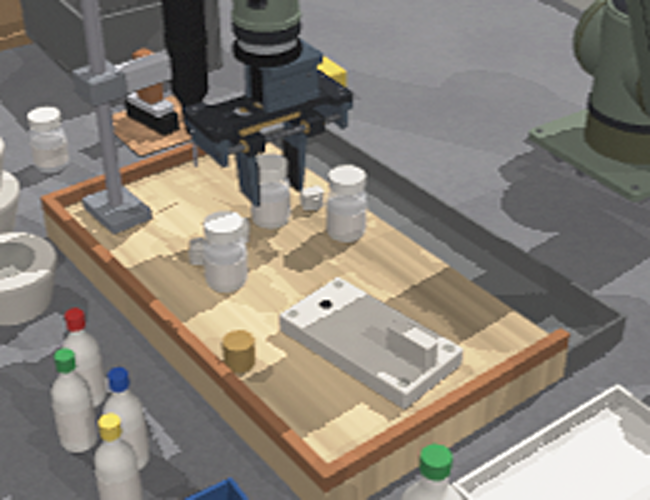

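The gripper straddles jar B (crop (270,190)), with the fingers nearly closed. Close fully and carry it.

```bash
python3 -m crank '[{"grip":0.03,"x":0,"y":0,"z":0,"yaw":0},{"grip":0.03,"x":0,"y":0,"z":0,"yaw":0},{"grip":0.03,"x":0,"y":0,"z":0,"yaw":0},{"grip":0.03,"x":0,"y":0,"z":0,"yaw":0},{"grip":0.03,"x":0,"y":0,"z":-0.01,"yaw":0}]' 25 && python3 -m crank '[{"grip":0.03,"x":0,"y":0,"z":-0.025,"yaw":0},{"grip":0.03,"x":0,"y":0,"z":-0.055,"yaw":0},{"grip":0.03,"x":0,"y":0,"z":-0.085,"yaw":0},{"grip":0.03,"x":0,"y":0,"z":-0.108,"yaw":0},{"grip":0.03,"x":0,"y":0,"z":-0.113,"yaw":0}]' && python3 -m crank '[{"grip":0.03,"x":0.034,"y":-0.008,"z":0,"yaw":-0.12},{"grip":0.03,"x":0.068,"y":-0.016,"z":0,"yaw":-0.24},{"grip":0.03,"x":0.102,"y":-0.024,"z":0,"yaw":-0.36},{"grip":0.03,"x":0.136,"y":-0.032,"z":0,"yaw":-0.48},{"grip":0.03,"x":0.168,"y":-0.04,"z":0,"yaw":-0.6}]' && python3 -m crank '[{"grip":0.03,"x":0.027,"y":0.017,"z":0,"yaw":-0.12},{"grip":0.03,"x":0.054,"y":0.034,"z":0,"yaw":-0.24},{"grip":0.03,"x":0.082,"y":0.05,"z":0,"yaw":-0.36},{"grip":0.03,"x":0.11,"y":0.067,"z":0,"yaw":-0.48},{"grip":0.03,"x":0.137,"y":0.084,"z":0,"yaw":-0.6}]'
python3 - <<'E'
from h import *
plan((429,404,213,183),(429,404,80,183),(429,404,58,183))
E
```

```text
time_s: 3.07
ee_pos: [537.5, -69.3, 100.9]
ee_rot: [-179.8, -0.0, 90.1]
force: [0.0, -0.4, -2.0]
gripper_width: 45.3
gripper_force: 25.0
time_s: 3.48
ee_pos: [540.4, -69.7, 219.2]
ee_rot: [179.6, 0.1, 90.1]
force: [-0.2, -0.4, -0.7]
gripper_width: 44.6
gripper_force: 25.0
time_s: 3.9
ee_pos: [496.8, 99.8, 213.5]
ee_rot: [-179.8, -0.1, 124.8]
force: [-0.2, 0.2, -1.2]
gripper_width: 44.5
gripper_force: 25.0
time_s: 4.32
ee_pos: [488.9, 260.1, 213.3]
ee_rot: [-179.8, -0.1, 159.2]
force: [0.5, 0.4, -1.7]
gripper_width: 45.1
gripper_force: 25.0
x 0.1072 y 0.1132 z 0.0003 yaw -0.4160  dist 156
x 0.0000 y -0.0000 z 0.1330 yaw -0.0000  dist 133
x 0.0000 y -0.0000 z 0.0220 yaw -0.0000  dist 22
```

```bash
python3 -m crank '[{"grip":0.03,"x":0.022,"y":0.023,"z":0,"yaw":-0.083},{"grip":0.03,"x":0.043,"y":0.045,"z":0,"yaw":-0.166},{"grip":0.03,"x":0.065,"y":0.068,"z":0,"yaw":-0.25},{"grip":0.03,"x":0.086,"y":0.091,"z":0,"yaw":-0.333},{"grip":0.03,"x":0.107,"y":0.113,"z":0,"yaw":-0.416}]' && python3 -m crank '[{"grip":0.03,"x":0,"y":0,"z":0.03,"yaw":0},{"grip":0.03,"x":0,"y":0,"z":0.06,"yaw":0},{"grip":0.03,"x":0,"y":0,"z":0.09,"yaw":0},{"grip":0.03,"x":0,"y":0,"z":0.115,"yaw":0},{"grip":0.03,"x":0,"y":0,"z":0.13,"yaw":0}]' && python3 -m crank '[{"grip":0.03,"x":0,"y":0,"z":0,"yaw":0},{"grip":0.03,"x":0,"y":0,"z":0.005,"yaw":0},{"grip":0.03,"x":0,"y":0,"z":0.01,"yaw":0},{"grip":0.03,"x":0,"y":0,"z":0.015,"yaw":0},{"grip":0.03,"x":0,"y":0,"z":0.018,"yaw":0}]'
python3 - <<'E'
from h import *
pic('side','s2.png',(330,200,500,350),3)
plan((429,404,58,183))
E
```

```text
time_s: 4.73
ee_pos: [429.9, 403.7, 213.1]
ee_rot: [-179.9, -0.2, -177.1]
force: [-0.6, -0.2, -2.4]
gripper_width: 45.1
gripper_force: 25.0
time_s: 5.15
ee_pos: [428.9, 400.9, 80.3]
ee_rot: [-179.7, -0.4, -177.3]
force: [0.0, -0.3, -1.3]
gripper_width: 44.6
gripper_force: 25.0
time_s: 5.57
ee_pos: [431.7, 403.1, 67.1]
ee_rot: [180.0, 0.0, -177.4]
force: [0.7, 0.5, -1.6]
gripper_width: 44.5
gripper_force: 25.0
x 0.0024 y 0.0013 z 0.0086 yaw -0.0063  dist 9
```

View pics/s2.png

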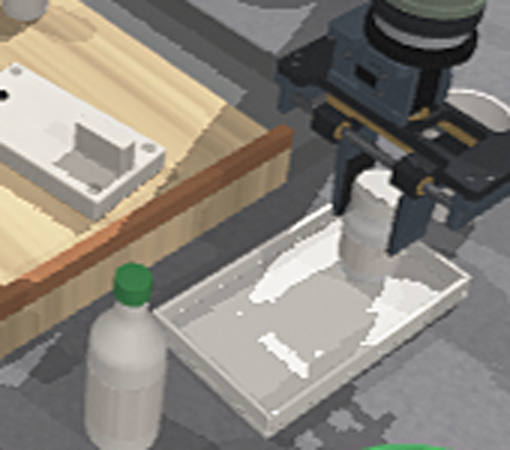

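The jar hangs just above the near end of the caddy floor (crop (370,260)) and upright. Lower and release.

```bash
python3 -m crank '[{"grip":0.03,"x":0,"y":0,"z":0.002,"yaw":0},{"grip":0.03,"x":0,"y":0,"z":0.004,"yaw":0},{"grip":0.03,"x":0,"y":0,"z":0.006,"yaw":0},{"grip":0.03,"x":0,"y":0,"z":0.008,"yaw":0},{"grip":0.03,"x":0,"y":0,"z":0.008,"yaw":0}]'
```

```text
time_s: 6.03
ee_pos: [431.3, 402.8, 58.6]
ee_rot: [-180.0, -0.0, -177.4]
force: [-0.5, -0.5, -2.5]
gripper_width: 44.7
gripper_force: 25.0
```

```bash
python3 -m crank '[{"grip":0.03,"x":0,"y":0,"z":0.001,"yaw":0},{"grip":0.03,"x":0,"y":0,"z":0.0015,"yaw":0},{"grip":0.046,"x":0,"y":0,"z":0.0015,"yaw":0},{"grip":0.056,"x":0,"y":0,"z":0.0015,"yaw":0},{"grip":0.066,"x":0,"y":0,"z":0.0015,"yaw":0}]' && python3 -m crank '[{"grip":0.07,"x":0,"y":0,"z":0,"yaw":0},{"grip":0.07,"x":0,"y":0,"z":-0.02,"yaw":0},{"grip":0.07,"x":0,"y":0,"z":-0.06,"yaw":0},{"grip":0.07,"x":0,"y":0,"z":-0.1,"yaw":0},{"grip":0.07,"x":0,"y":0,"z":-0.14,"yaw":0}]'
python3 - <<'E'
from h import *
plan((457,202,198,180),(483,3,198,180),(483,3,92,180))
E
```

```text
time_s: 6.45
ee_pos: [431.7, 403.1, 57.5]
ee_rot: [180.0, 0.0, -177.4]
force: [-1.0, 0.2, 0.1]
gripper_width: 56.4
gripper_force: 0.0
time_s: 6.87
ee_pos: [431.1, 402.7, 198.6]
ee_rot: [-180.0, -0.1, -177.4]
force: [0.7, 0.5, -1.0]
gripper_width: 69.8
gripper_force: 0.0
x -0.0166 y -0.2017 z 0.0006 yaw 0.0462  dist 202
x -0.0260 y -0.1990 z -0.0000 yaw -0.0000  dist 201
x 0.0000 y -0.0000 z 0.1060 yaw -0.0000  dist 106
```

```bash
python3 -m crank '[{"grip":0.08,"x":-0.003,"y":-0.04,"z":0,"yaw":0.01},{"grip":0.08,"x":-0.007,"y":-0.081,"z":0,"yaw":0.02},{"grip":0.08,"x":-0.01,"y":-0.121,"z":0,"yaw":0.03},{"grip":0.08,"x":-0.013,"y":-0.161,"z":0,"yaw":0.04},{"grip":0.08,"x":-0.0166,"y":-0.2015,"z":0,"yaw":0.046}]' && python3 -m crank '[{"grip":0.08,"x":-0.005,"y":-0.04,"z":0,"yaw":0},{"grip":0.08,"x":-0.01,"y":-0.08,"z":0,"yaw":0},{"grip":0.08,"x":-0.016,"y":-0.12,"z":0,"yaw":0},{"grip":0.08,"x":-0.021,"y":-0.16,"z":0,"yaw":0},{"grip":0.08,"x":-0.026,"y":-0.199,"z":0,"yaw":0}]' && python3 -m crank '[{"grip":0.08,"x":0,"y":0,"z":0.01,"yaw":0},{"grip":0.08,"x":0,"y":0,"z":0.04,"yaw":0},{"grip":0.08,"x":0,"y":0,"z":0.07,"yaw":0},{"grip":0.08,"x":0,"y":0,"z":0.095,"yaw":0},{"grip":0.08,"x":0,"y":0,"z":0.106,"yaw":0}]' && python3 -m crank '[{"grip":0.05,"x":0,"y":0,"z":0,"yaw":0},{"grip":0.03,"x":0,"y":0,"z":0,"yaw":0},{"grip":0.03,"x":0,"y":0,"z":0,"yaw":0},{"grip":0.03,"x":0,"y":0,"z":0,"yaw":0},{"grip":0.03,"x":0,"y":0,"z":0,"yaw":0}]' 25 && python3 -m crank '[{"grip":0.03,"x":0,"y":0,"z":0,"yaw":0},{"grip":0.03,"x":0,"y":0,"z":0,"yaw":0},{"grip":0.03,"x":0,"y":0,"z":0,"yaw":0},{"grip":0.03,"x":0,"y":0,"z":0,"yaw":0},{"grip":0.03,"x":0,"y":0,"z":-0.005,"yaw":0}]'
python3 - <<'E'
from h import *
x,y,z=state()['ee_pos']
plan((x,y,213,180),(487,205,213,181.5),(497,408,213,183),(497,408,59,183))
E
```

```text
time_s: 7.28
ee_pos: [457.1, 200.8, 197.5]
ee_rot: [180.0, 0.0, -180.0]
force: [1.7, -0.6, -0.8]
gripper_width: 79.9
gripper_force: 0.0
time_s: 7.7
ee_pos: [483.3, 1.5, 197.6]
ee_rot: [-180.0, 0.0, -180.0]
force: [1.0, 0.7, -0.4]
gripper_width: 79.8
gripper_force: 0.0
time_s: 8.12
ee_pos: [481.1, 3.7, 88.2]
ee_rot: [180.0, -0.3, 180.0]
force: [-0.9, 1.2, 0.3]
gripper_width: 80.1
gripper_force: 0.0
time_s: 8.53
ee_pos: [484.4, 3.3, 92.7]
ee_rot: [-179.9, 0.2, -179.9]
force: [-0.7, -2.0, 2.0]
gripper_width: 49.3
gripper_force: 1.0
time_s: 8.95
ee_pos: [482.9, 3.6, 96.2]
ee_rot: [180.0, -0.1, 180.0]
force: [-0.3, 0.9, -1.6]
gripper_width: 44.8
gripper_force: 25.0
x -0.0000 y 0.0000 z -0.1168 yaw -0.0002  dist 117
x -0.0041 y 0.2014 z 0.0000 yaw -0.0262  dist 201
x -0.0153 y 0.2027 z 0.0000 yaw -0.0262  dist 203
x 0.0000 y -0.0000 z 0.1540 yaw -0.0000  dist 154
```

```bash
python3 -m crank '[{"grip":0.03,"x":0,"y":0,"z":-0.025,"yaw":0},{"grip":0.03,"x":0,"y":0,"z":-0.055,"yaw":0},{"grip":0.03,"x":0,"y":0,"z":-0.085,"yaw":0},{"grip":0.03,"x":0,"y":0,"z":-0.108,"yaw":0},{"grip":0.03,"x":0,"y":0,"z":-0.116,"yaw":0}]' && python3 -m crank '[{"grip":0.03,"x":-0.001,"y":0.04,"z":0,"yaw":-0.005},{"grip":0.03,"x":-0.002,"y":0.08,"z":0,"yaw":-0.01},{"grip":0.03,"x":-0.003,"y":0.12,"z":0,"yaw":-0.015},{"grip":0.03,"x":-0.004,"y":0.16,"z":0,"yaw":-0.02},{"grip":0.03,"x":-0.004,"y":0.2,"z":0,"yaw":-0.026}]' && python3 -m crank '[{"grip":0.03,"x":-0.003,"y":0.04,"z":0,"yaw":-0.005},{"grip":0.03,"x":-0.006,"y":0.08,"z":0,"yaw":-0.01},{"grip":0.03,"x":-0.009,"y":0.12,"z":0,"yaw":-0.015},{"grip":0.03,"x":-0.012,"y":0.16,"z":0,"yaw":-0.02},{"grip":0.03,"x":-0.015,"y":0.2,"z":0,"yaw":-0.026}]' && python3 -m crank '[{"grip":0.03,"x":0,"y":0,"z":0.02,"yaw":0},{"grip":0.03,"x":0,"y":0,"z":0.05,"yaw":0},{"grip":0.03,"x":0,"y":0,"z":0.08,"yaw":0},{"grip":0.03,"x":0,"y":0,"z":0.11,"yaw":0},{"grip":0.03,"x":0,"y":0,"z":0.13,"yaw":0}]' && python3 -m crank '[{"grip":0.03,"x":0,"y":0,"z":0.003,"yaw":0},{"grip":0.03,"x":0,"y":0,"z":0.008,"yaw":0},{"grip":0.03,"x":0,"y":0,"z":0.013,"yaw":0},{"grip":0.03,"x":0,"y":0,"z":0.018,"yaw":0},{"grip":0.03,"x":0,"y":0,"z":0.02,"yaw":0}]' && python3 -m crank '[{"grip":0.03,"x":0,"y":0,"z":0,"yaw":0},{"grip":0.03,"x":0,"y":0,"z":0,"yaw":0},{"grip":0.03,"x":0,"y":0,"z":0.001,"yaw":0},{"grip":0.03,"x":0,"y":0,"z":0.003,"yaw":0},{"grip":0.03,"x":0,"y":0,"z":0.003,"yaw":0}]'
```

```text
time_s: 9.37
ee_pos: [484.9, 3.8, 215.8]
ee_rot: [180.0, 0.3, -180.0]
force: [0.6, 0.7, -0.9]
gripper_width: 45.0
gripper_force: 25.0
time_s: 9.78
ee_pos: [486.4, 205.2, 211.1]
ee_rot: [-180.0, -0.1, -178.5]
force: [0.2, -0.3, -1.7]
gripper_width: 45.1
gripper_force: 25.0
time_s: 10.2
ee_pos: [496.0, 405.5, 210.7]
ee_rot: [-179.9, -0.2, -177.0]
force: [0.8, -0.4, -1.4]
gripper_width: 45.0
gripper_force: 25.0
time_s: 10.62
ee_pos: [494.7, 402.5, 77.7]
ee_rot: [-179.8, -0.3, -177.0]
force: [-0.4, -0.6, -0.8]
gripper_width: 45.1
gripper_force: 25.0
time_s: 11.03
ee_pos: [497.5, 404.0, 62.8]
ee_rot: [180.0, 0.1, -177.0]
force: [-0.2, -0.1, -1.2]
gripper_width: 45.1
gripper_force: 25.0
time_s: 11.45
ee_pos: [497.1, 403.7, 59.3]
ee_rot: [-180.0, -0.0, -177.0]
force: [-0.4, 0.0, -1.6]
gripper_width: 44.8
gripper_force: 25.0
```

```bash
python3 -m crank '[{"grip":0.03,"x":0,"y":0,"z":0.001,"yaw":0},{"grip":0.03,"x":0,"y":0,"z":0.0022,"yaw":0},{"grip":0.046,"x":0,"y":0,"z":0.0022,"yaw":0},{"grip":0.056,"x":0,"y":0,"z":0.0022,"yaw":0},{"grip":0.066,"x":0,"y":0,"z":0.0022,"yaw":0}]' && python3 -m crank '[{"grip":0.07,"x":0,"y":0,"z":0,"yaw":0},{"grip":0.07,"x":0,"y":0,"z":-0.02,"yaw":0},{"grip":0.07,"x":0,"y":0,"z":-0.06,"yaw":0},{"grip":0.07,"x":0,"y":0,"z":-0.1,"yaw":0},{"grip":0.07,"x":0,"y":0,"z":-0.14,"yaw":0}]'
python3 - <<'E'
from h import *
plan((569,205,198,180),(641,8,198,180),(641,8,92,180))
E
```

```text
time_s: 11.87
ee_pos: [497.3, 403.9, 57.3]
ee_rot: [180.0, 0.0, -177.0]
force: [0.3, 0.7, -0.1]
gripper_width: 56.1
gripper_force: 0.0
time_s: 12.28
ee_pos: [496.8, 403.6, 198.5]
ee_rot: [-180.0, -0.1, -177.0]
force: [0.5, 0.2, -0.4]
gripper_width: 69.9
gripper_force: 0.0
x -0.0617 y -0.2021 z 0.0005 yaw 0.0522  dist 211
x -0.0720 y -0.1970 z -0.0000 yaw -0.0000  dist 210
x 0.0000 y -0.0000 z 0.1060 yaw -0.0000  dist 106
```

```bash
python3 -m crank '[{"grip":0.08,"x":-0.012,"y":-0.039,"z":0,"yaw":0.01},{"grip":0.08,"x":-0.024,"y":-0.078,"z":0,"yaw":0.02},{"grip":0.08,"x":-0.036,"y":-0.117,"z":0,"yaw":0.03},{"grip":0.08,"x":-0.048,"y":-0.156,"z":0,"yaw":0.04},{"grip":0.08,"x":-0.06,"y":-0.196,"z":0,"yaw":0.052}]' && python3 -m crank '[{"grip":0.08,"x":-0.014,"y":-0.039,"z":0,"yaw":0},{"grip":0.08,"x":-0.028,"y":-0.078,"z":0,"yaw":0},{"grip":0.08,"x":-0.042,"y":-0.117,"z":0,"yaw":0},{"grip":0.08,"x":-0.055,"y":-0.156,"z":0,"yaw":0},{"grip":0.08,"x":-0.069,"y":-0.194,"z":0,"yaw":0}]' && python3 -m crank '[{"grip":0.08,"x":-0.005,"y":-0.009,"z":0.01,"yaw":0},{"grip":0.08,"x":-0.005,"y":-0.009,"z":0.04,"yaw":0},{"grip":0.08,"x":-0.005,"y":-0.009,"z":0.07,"yaw":0},{"grip":0.08,"x":-0.005,"y":-0.009,"z":0.095,"yaw":0},{"grip":0.08,"x":-0.005,"y":-0.009,"z":0.106,"yaw":0}]' && python3 -m crank '[{"grip":0.05,"x":0,"y":0,"z":0,"yaw":0},{"grip":0.03,"x":0,"y":0,"z":0,"yaw":0},{"grip":0.03,"x":0,"y":0,"z":0,"yaw":0},{"grip":0.03,"x":0,"y":0,"z":0,"yaw":0},{"grip":0.03,"x":0,"y":0,"z":0,"yaw":0}]' 25 && python3 -m crank '[{"grip":0.03,"x":0,"y":0,"z":0,"yaw":0},{"grip":0.03,"x":0,"y":0,"z":0,"yaw":0},{"grip":0.03,"x":0,"y":0,"z":0,"yaw":0},{"grip":0.03,"x":0,"y":0,"z":0,"yaw":0},{"grip":0.03,"x":0,"y":0,"z":-0.005,"yaw":0}]'
python3 - <<'E'
from h import *
x,y,z=state()['ee_pos']
plan((x,y,213,180),(602,205,213,181.5),(566,408,213,183),(566,408,59,183))
E
```

```text
time_s: 12.7
ee_pos: [567.5, 209.8, 197.5]
ee_rot: [180.0, 0.0, -180.0]
force: [1.1, -0.9, -0.1]
gripper_width: 80.0
gripper_force: 0.0
time_s: 13.12
ee_pos: [636.5, 15.2, 197.4]
ee_rot: [180.0, 0.0, 180.0]
force: [-0.0, 0.9, 0.6]
gripper_width: 80.2
gripper_force: 0.0
time_s: 13.53
ee_pos: [638.9, 8.5, 87.2]
ee_rot: [180.0, -0.4, 180.0]
force: [-0.1, -0.2, -0.9]
gripper_width: 79.9
gripper_force: 0.0
time_s: 13.95
ee_pos: [642.4, 8.0, 93.1]
ee_rot: [-179.9, 0.2, -179.9]
force: [-0.3, -3.5, 2.5]
gripper_width: 49.8
gripper_force: 1.1
time_s: 14.37
ee_pos: [640.9, 8.4, 96.1]
ee_rot: [180.0, -0.0, 180.0]
force: [0.5, 0.3, -2.1]
gripper_width: 44.7
gripper_force: 25.0
x -0.0000 y 0.0000 z -0.1169 yaw -0.0002  dist 117
x 0.0389 y 0.1966 z 0.0000 yaw -0.0262  dist 200
x 0.0307 y 0.2039 z 0.0000 yaw -0.0262  dist 206
x 0.0000 y -0.0000 z 0.1540 yaw -0.0000  dist 154
```

```bash
python3 -m crank '[{"grip":0.03,"x":0,"y":0,"z":-0.025,"yaw":0},{"grip":0.03,"x":0,"y":0,"z":-0.055,"yaw":0},{"grip":0.03,"x":0,"y":0,"z":-0.085,"yaw":0},{"grip":0.03,"x":0,"y":0,"z":-0.108,"yaw":0},{"grip":0.03,"x":0,"y":0,"z":-0.117,"yaw":0}]' && python3 -m crank '[{"grip":0.03,"x":0.008,"y":0.039,"z":0,"yaw":-0.005},{"grip":0.03,"x":0.016,"y":0.078,"z":0,"yaw":-0.01},{"grip":0.03,"x":0.024,"y":0.117,"z":0,"yaw":-0.015},{"grip":0.03,"x":0.031,"y":0.157,"z":0,"yaw":-0.02},{"grip":0.03,"x":0.039,"y":0.197,"z":0,"yaw":-0.026}]' && python3 -m crank '[{"grip":0.03,"x":0.006,"y":0.04,"z":0,"yaw":-0.005},{"grip":0.03,"x":0.012,"y":0.08,"z":0,"yaw":-0.01},{"grip":0.03,"x":0.018,"y":0.12,"z":0,"yaw":-0.015},{"grip":0.03,"x":0.024,"y":0.16,"z":0,"yaw":-0.02},{"grip":0.03,"x":0.03,"y":0.2,"z":0,"yaw":-0.026}]' && python3 -m crank '[{"grip":0.03,"x":0,"y":0,"z":0.02,"yaw":0},{"grip":0.03,"x":0,"y":0,"z":0.05,"yaw":0},{"grip":0.03,"x":0,"y":0,"z":0.08,"yaw":0},{"grip":0.03,"x":0,"y":0,"z":0.11,"yaw":0},{"grip":0.03,"x":0,"y":0,"z":0.13,"yaw":0}]' && python3 -m crank '[{"grip":0.03,"x":0,"y":0,"z":0.003,"yaw":0},{"grip":0.03,"x":0,"y":0,"z":0.008,"yaw":0},{"grip":0.03,"x":0,"y":0,"z":0.013,"yaw":0},{"grip":0.03,"x":0,"y":0,"z":0.018,"yaw":0},{"grip":0.03,"x":0,"y":0,"z":0.02,"yaw":0}]' && python3 -m crank '[{"grip":0.03,"x":0,"y":0,"z":0,"yaw":0},{"grip":0.03,"x":0,"y":0,"z":0,"yaw":0},{"grip":0.03,"x":0,"y":0,"z":0.001,"yaw":0},{"grip":0.03,"x":0,"y":0,"z":0.003,"yaw":0},{"grip":0.03,"x":0,"y":0,"z":0.003,"yaw":0}]'
```

```text
time_s: 14.78
ee_pos: [642.6, 8.7, 217.1]
ee_rot: [180.0, 0.3, -180.0]
force: [1.6, -1.0, -1.6]
gripper_width: 44.9
gripper_force: 25.0
time_s: 15.2
ee_pos: [600.9, 206.9, 211.8]
ee_rot: [-180.0, -0.1, -178.5]
force: [0.7, 0.7, -2.3]
gripper_width: 44.7
gripper_force: 25.0
time_s: 15.62
ee_pos: [565.5, 406.2, 211.6]
ee_rot: [-179.9, -0.2, -177.0]
force: [1.1, -0.9, -1.4]
gripper_width: 44.6
gripper_force: 25.0
time_s: 16.03
ee_pos: [564.5, 403.4, 78.3]
ee_rot: [-179.8, -0.4, -177.0]
force: [-0.7, 0.8, -2.4]
gripper_width: 44.8
gripper_force: 25.0
time_s: 16.45
ee_pos: [567.4, 404.6, 63.7]
ee_rot: [180.0, 0.1, -177.0]
force: [0.2, 0.9, -1.8]
gripper_width: 44.9
gripper_force: 25.0
time_s: 16.87
ee_pos: [566.9, 404.4, 60.1]
ee_rot: [-180.0, -0.0, -177.0]
force: [0.2, 0.6, -0.8]
gripper_width: 45.0
gripper_force: 25.0
```

```bash
python3 -m crank '[{"grip":0.03,"x":0,"y":0,"z":0.0015,"yaw":0},{"grip":0.03,"x":0,"y":0,"z":0.0028,"yaw":0},{"grip":0.046,"x":0,"y":0,"z":0.0028,"yaw":0},{"grip":0.056,"x":0,"y":0,"z":0.0028,"yaw":0},{"grip":0.066,"x":0,"y":0,"z":0.0028,"yaw":0}]' && python3 -m crank '[{"grip":0.07,"x":0,"y":0,"z":0,"yaw":0},{"grip":0.07,"x":0,"y":0,"z":-0.02,"yaw":0},{"grip":0.07,"x":0,"y":0,"z":-0.06,"yaw":0},{"grip":0.07,"x":0,"y":0,"z":-0.1,"yaw":0},{"grip":0.07,"x":0,"y":0,"z":-0.14,"yaw":0}]' && python3 -m crank '[{"grip":0.07,"x":0.025,"y":-0.032,"z":0,"yaw":0.12},{"grip":0.07,"x":0.05,"y":-0.064,"z":0,"yaw":0.24},{"grip":0.07,"x":0.075,"y":-0.096,"z":0,"yaw":0.36},{"grip":0.07,"x":0.1,"y":-0.128,"z":0,"yaw":0.48},{"grip":0.07,"x":0.125,"y":-0.16,"z":0,"yaw":0.6}]'
python3 - <<'E'
from h import *
plan((380,100,215,125),(340,-80,215,105),(330,-270,215,100),(400,-424,215,100),(527,-424,215,100))
E
```

```text
time_s: 17.28
ee_pos: [567.2, 404.5, 57.5]
ee_rot: [180.0, 0.0, -177.0]
force: [1.2, -0.2, 0.5]
gripper_width: 56.3
gripper_force: 0.0
time_s: 17.7
ee_pos: [566.7, 404.3, 198.6]
ee_rot: [-180.0, -0.1, -177.0]
force: [-0.1, 0.3, 1.0]
gripper_width: 70.1
gripper_force: 0.0
time_s: 18.12
ee_pos: [449.2, 236.8, 197.4]
ee_rot: [180.0, 0.0, 148.3]
force: [1.0, -0.6, 0.6]
gripper_width: 69.9
gripper_force: 0.0
x -0.0130 y -0.1527 z -0.0176 yaw 0.4067  dist 154
x -0.1245 y -0.1360 z -0.0000 yaw 0.3491  dist 184
x -0.1809 y -0.0588 z -0.0000 yaw 0.0873  dist 190
x -0.1638 y 0.0422 z 0.0000 yaw -0.0000  dist 169
x -0.0221 y 0.1251 z 0.0000 yaw -0.0000  dist 127
```

```bash
python3 -m crank '[{"grip":0.07,"x":-0.003,"y":-0.03,"z":-0.004,"yaw":0.08},{"grip":0.07,"x":-0.005,"y":-0.06,"z":-0.007,"yaw":0.16},{"grip":0.07,"x":-0.008,"y":-0.09,"z":-0.01,"yaw":0.24},{"grip":0.07,"x":-0.01,"y":-0.12,"z":-0.014,"yaw":0.32},{"grip":0.07,"x":-0.013,"y":-0.153,"z":-0.018,"yaw":0.407}]' && python3 -m crank '[{"grip":0.07,"x":-0.025,"y":-0.027,"z":0,"yaw":0.07},{"grip":0.07,"x":-0.05,"y":-0.054,"z":0,"yaw":0.14},{"grip":0.07,"x":-0.075,"y":-0.081,"z":0,"yaw":0.21},{"grip":0.07,"x":-0.1,"y":-0.108,"z":0,"yaw":0.28},{"grip":0.07,"x":-0.125,"y":-0.136,"z":0,"yaw":0.349}]' && python3 -m crank '[{"grip":0.07,"x":-0.036,"y":-0.012,"z":0,"yaw":0.02},{"grip":0.07,"x":-0.072,"y":-0.024,"z":0,"yaw":0.04},{"grip":0.07,"x":-0.108,"y":-0.036,"z":0,"yaw":0.05},{"grip":0.07,"x":-0.144,"y":-0.048,"z":0,"yaw":0.06},{"grip":0.07,"x":-0.181,"y":-0.059,"z":0,"yaw":0.07}]'
python3 - <<'E'
from h import *
print(state()['ee_pos'])
a=grab_frame('top')[:,:,::-1];b=grab_frame('side')[:,:,::-1]
cv2.imwrite('pics/raw_t3.png',a);cv2.imwrite('pics/raw_s3.png',b)
im=np.vstack([cv2.resize(a[130:250,170:470],(750,300),interpolation=cv2.INTER_CUBIC),cv2.resize(b[130:250,200:500],(750,300),interpolation=cv2.INTER_CUBIC)])
cv2.imwrite('pics/c3.png',im)
E
```

```text
time_s: 18.53
ee_pos: [381.2, 99.9, 215.7]
ee_rot: [180.0, 0.0, 125.1]
force: [1.0, -1.2, 0.3]
gripper_width: 70.0
gripper_force: 0.0
time_s: 18.95
ee_pos: [342.6, -81.2, 215.8]
ee_rot: [179.9, 0.0, 105.1]
force: [0.9, -0.5, 0.5]
gripper_width: 69.9
gripper_force: 0.0
time_s: 19.37
ee_pos: [333.3, -271.8, 215.7]
ee_rot: [180.0, 0.0, 101.2]
force: [0.7, 0.5, 0.9]
gripper_width: 70.3
gripper_force: 0.0
[ 333.29675053 -271.82729809  215.74789102]
```

View pics/c3.png

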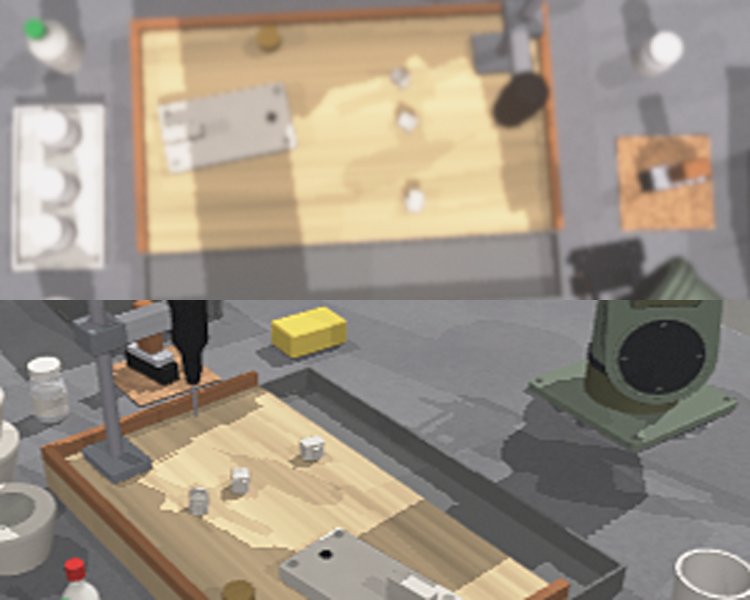

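The top view shows all three jars upright in the caddy. Exactly three chunks remain, at (400,77), (405,120) and (414,200). In the side half they are at (198,501), (239,481) and (311,448). The scraper is on its mat. Now to fit positions and approach the scraper.

```bash
cat >> h.py <<'E'
BO=np.array([568.3,19.6]);BY=np.radians(4.3)
BR=np.array([[np.cos(BY),-np.sin(BY)],[np.sin(BY),np.cos(BY)]])
def w2b(p): return BR.T@(np.array(p[:2])-BO)
def b2w(p): return BR@np.array(p,float)+BO
E
python3 - <<'E'
from h import *
np.set_printoptions(precision=1,suppress=True)
for a,b in (((400,77),(198,501)),((405,120),(239,481)),((414,200),(311,448))):
    t=px('top',170+a[0]/2.5-.3,130+a[1]/2.5-.3,53);s=px('side',200+b[0]/2.5-.3,130+(b[1]-300)/2.5-.3,51)
    print(t[:2],s[:2],w2b(t),w2b(s))
print('drill',w2b((582.1,-177.9)))
# scraper fit: project box edges on side and top images for candidate pose, score edges by gradient
def corners(x,y,ps):
    c,s=np.cos(np.radians(ps)),np.sin(np.radians(ps));P=[]
    for hx,hy,z in((12,18,114),(15,45,30)):
        for i,j in((1,1),(1,-1),(-1,-1),(-1,1)): P.append((x+c*i*hx-s*j*hy,y+s*i*hx+c*j*hy,z))
    return P
for n in('top','side'):
    print(n,[pj(n,p).round(1).tolist() for p in corners(527,-426,12)])
a=cv2.imread('pics/raw_t3.png');b=cv2.imread('pics/raw_s3.png')
def ov(im,n,box,f):
    im=cv2.resize(im[box[1]:box[3],box[0]:box[2]],None,fx=f,fy=f,interpolation=cv2.INTER_CUBIC)
    P=np.array([(pj(n,p)-box[:2]+.5)*f for p in corners(527,-426,12)]).astype(np.int32)
    cv2.polylines(im,[P[:4]],True,(255,0,0),1);cv2.polylines(im,[P[4:]],True,(0,255,0),1);return im
cv2.imwrite('pics/ov.png',np.hstack([ov(a,'top',(410,180,465,230),7),ov(b,'side',(235,125,290,175),7)]))
plan((400,-424,215,102),(527,-426,215,102),(527,-426,84,102))
E
```

```text
[650.5 -48.3] [649.2 -48.4] [ 76.9 -73.9] [ 75.5 -73.9]
[592.3 -55.9] [591.3 -57.2] [ 18.3 -77.1] [ 17.2 -78.3]
[485.4 -69.4] [484.1 -70. ] [-89.4 -82.5] [-90.6 -83.1]
drill [  -1. -198.]
top [[442.1, 194.7], [453.0, 192.6], [454.6, 199.9], [443.7, 202.0], [425.9, 198.4], [451.4, 193.4], [453.4, 202.0], [427.8, 207.0]]
side [[258.5, 133.6], [252.1, 130.4], [257.7, 128.3], [264.0, 131.4], [264.8, 158.1], [249.4, 149.7], [256.0, 146.9], [271.5, 155.1]]
x -0.1589 y 0.0362 z 0.0006 yaw -0.0181  dist 163
x -0.0284 y 0.1238 z 0.0000 yaw -0.0000  dist 127
x 0.0000 y -0.0000 z 0.1310 yaw -0.0000  dist 131
```

View pics/ov.png

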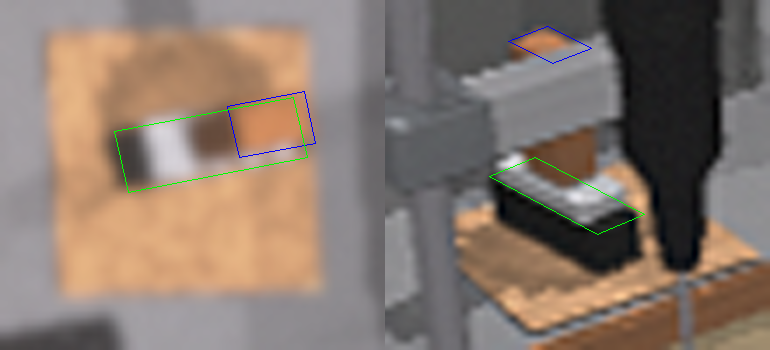

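The overlay matches: the grip outline falls on the orange top and the blade outline on the band, within about 3 mm. Grasping the scraper.

```bash
python3 -m crank '[{"grip":0.07,"x":-0.032,"y":0.007,"z":0,"yaw":-0.018},{"grip":0.07,"x":-0.064,"y":0.014,"z":0,"yaw":-0.018},{"grip":0.07,"x":-0.096,"y":0.021,"z":0,"yaw":-0.018},{"grip":0.07,"x":-0.128,"y":0.028,"z":0,"yaw":-0.018},{"grip":0.07,"x":-0.159,"y":0.036,"z":0,"yaw":-0.018}]' && python3 -m crank '[{"grip":0.07,"x":-0.006,"y":0.03,"z":0,"yaw":0},{"grip":0.07,"x":-0.012,"y":0.06,"z":0,"yaw":0},{"grip":0.07,"x":-0.018,"y":0.09,"z":0,"yaw":0},{"grip":0.07,"x":-0.024,"y":0.115,"z":0,"yaw":0},{"grip":0.07,"x":-0.026,"y":0.124,"z":0,"yaw":0}]' && python3 -m crank '[{"grip":0.07,"x":0,"y":0,"z":0.015,"yaw":0},{"grip":0.07,"x":0,"y":0,"z":0.05,"yaw":0},{"grip":0.07,"x":0,"y":0,"z":0.085,"yaw":0},{"grip":0.07,"x":0,"y":0,"z":0.115,"yaw":0},{"grip":0.07,"x":0,"y":0,"z":0.131,"yaw":0}]'  && python3 -m crank '[{"grip":0.04,"x":0,"y":0,"z":0,"yaw":0},{"grip":0.04,"x":0,"y":0,"z":0,"yaw":0},{"grip":0.04,"x":0,"y":0,"z":0,"yaw":0},{"grip":0.02,"x":0,"y":0,"z":0,"yaw":0},{"grip":0.01,"x":0,"y":0,"z":0,"yaw":0}]' 50 && python3 -m crank '[{"grip":0.01,"x":0,"y":0,"z":0,"yaw":0},{"grip":0.01,"x":0,"y":0,"z":0,"yaw":0},{"grip":0.01,"x":0,"y":0,"z":0,"yaw":0},{"grip":0.01,"x":0,"y":0,"z":0,"yaw":0},{"grip":0.01,"x":0,"y":0,"z":0,"yaw":0}]'
python3 - <<'E'
from h import *
x,y,z=state()['ee_pos']
st=b2w((125,-78));print(st)
plan((x,y,250,102),(400,-400,250,102),(400,-230,250,98),(430,-50,250,94.3),(560,-57,250,94.3),(*st,250,94.3),(*st,z+38,94.3))
E
```

```text
time_s: 19.88
ee_pos: [401.1, -419.5, 215.5]
ee_rot: [180.0, -0.0, 102.3]
force: [0.9, 0.3, 0.8]
gripper_width: 69.6
gripper_force: 0.0
time_s: 20.3
ee_pos: [530.7, -416.5, 214.8]
ee_rot: [179.9, -0.0, 102.5]
force: [-0.2, 0.1, -0.2]
gripper_width: 70.1
gripper_force: 0.0
time_s: 20.72
ee_pos: [524.8, -415.5, 80.5]
ee_rot: [-179.7, -0.3, 102.3]
force: [0.4, 0.1, 0.0]
gripper_width: 70.0
gripper_force: 0.0
time_s: 21.13
ee_pos: [527.9, -418.4, 86.5]
ee_rot: [179.9, 0.2, 102.3]
force: [0.2, -1.1, 0.1]
gripper_width: 39.5
gripper_force: 0.0
time_s: 21.55
ee_pos: [527.3, -418.0, 85.2]
ee_rot: [180.0, 0.0, 102.3]
force: [-1.0, -0.1, 4.2]
gripper_width: 23.6
gripper_force: 50.0
[698.79648238 -48.80809956]
x 0.0000 y 0.0000 z -0.1648 yaw 0.0055  dist 165
x 0.0441 y -0.1207 z -0.0000 yaw -0.0000  dist 129
x 0.1663 y 0.0353 z 0.0000 yaw 0.0698  dist 170
x 0.1741 y 0.0548 z 0.0000 yaw 0.0646  dist 182
x -0.0167 y 0.1291 z 0.0000 yaw -0.0000  dist 130
x -0.0022 y 0.1390 z 0.0000 yaw -0.0000  dist 139
x 0.0000 y -0.0000 z 0.1268 yaw -0.0000  dist 127
```

```bash
python3 -m crank '[{"grip":0.01,"x":0,"y":0,"z":-0.01,"yaw":0},{"grip":0.01,"x":0,"y":0,"z":-0.045,"yaw":0},{"grip":0.01,"x":0,"y":0,"z":-0.085,"yaw":0},{"grip":0.01,"x":0,"y":0,"z":-0.125,"yaw":0},{"grip":0.01,"x":0,"y":0,"z":-0.165,"yaw":0}]' && python3 -m crank '[{"grip":0.01,"x":0.009,"y":-0.024,"z":0,"yaw":0},{"grip":0.01,"x":0.018,"y":-0.048,"z":0,"yaw":0},{"grip":0.01,"x":0.027,"y":-0.072,"z":0,"yaw":0},{"grip":0.01,"x":0.036,"y":-0.096,"z":0,"yaw":0},{"grip":0.01,"x":0.044,"y":-0.121,"z":0,"yaw":0}]' && python3 -m crank '[{"grip":0.01,"x":0.033,"y":0.007,"z":0,"yaw":0.015},{"grip":0.01,"x":0.066,"y":0.014,"z":0,"yaw":0.03},{"grip":0.01,"x":0.1,"y":0.021,"z":0,"yaw":0.045},{"grip":0.01,"x":0.133,"y":0.028,"z":0,"yaw":0.06},{"grip":0.01,"x":0.166,"y":0.035,"z":0,"yaw":0.075}]' && python3 -m crank '[{"grip":0.01,"x":0.035,"y":0.011,"z":0,"yaw":0.013},{"grip":0.01,"x":0.07,"y":0.022,"z":0,"yaw":0.026},{"grip":0.01,"x":0.105,"y":0.033,"z":0,"yaw":0.04},{"grip":0.01,"x":0.14,"y":0.044,"z":0,"yaw":0.052},{"grip":0.01,"x":0.174,"y":0.055,"z":0,"yaw":0.065}]' && python3 -m crank '[{"grip":0.01,"x":-0.003,"y":0.026,"z":0,"yaw":0},{"grip":0.01,"x":-0.006,"y":0.052,"z":0,"yaw":0},{"grip":0.01,"x":-0.01,"y":0.078,"z":0,"yaw":0},{"grip":0.01,"x":-0.013,"y":0.104,"z":0,"yaw":0},{"grip":0.01,"x":-0.017,"y":0.129,"z":0,"yaw":0}]' && python3 -m crank '[{"grip":0.01,"x":0,"y":0.03,"z":0,"yaw":0},{"grip":0.01,"x":-0.001,"y":0.06,"z":0,"yaw":0},{"grip":0.01,"x":-0.001,"y":0.09,"z":0,"yaw":0},{"grip":0.01,"x":-0.002,"y":0.115,"z":0,"yaw":0},{"grip":0.01,"x":-0.002,"y":0.135,"z":0,"yaw":0}]'
python3 - <<'E'
from h import *
st=b2w((123,-75));e=b2w((-145,-75))
plan((*st,145,94.3),(*st,123,94.3),(*e,123,94.3))
a=grab_frame('top')[:,:,::-1];b=grab_frame('side')[:,:,::-1]
im=np.vstack([cv2.resize(a[130:250,170:470],(750,300),interpolation=cv2.INTER_CUBIC),cv2.resize(b[80:200,200:500],(750,300),interpolation=cv2.INTER_CUBIC)])
cv2.imwrite('pics/c4.png',im)
E
```

```text
time_s: 21.97
ee_pos: [526.7, -417.3, 250.9]
ee_rot: [-180.0, -0.1, 102.3]
force: [0.7, -0.0, -3.0]
gripper_width: 23.9
gripper_force: 50.0
time_s: 22.38
ee_pos: [398.3, -399.8, 249.3]
ee_rot: [-180.0, -0.0, 102.3]
force: [0.7, 0.0, -1.4]
gripper_width: 24.0
gripper_force: 50.0
time_s: 22.8
ee_pos: [397.6, -229.3, 249.5]
ee_rot: [-180.0, -0.0, 97.9]
force: [1.4, 1.0, -2.3]
gripper_width: 23.7
gripper_force: 50.0
time_s: 23.22
ee_pos: [428.0, -49.1, 249.7]
ee_rot: [180.0, -0.0, 94.3]
force: [0.9, -0.4, -2.0]
gripper_width: 23.6
gripper_force: 50.0
time_s: 23.63
ee_pos: [559.4, -57.8, 249.4]
ee_rot: [-180.0, -0.0, 94.3]
force: [0.4, -0.6, -2.5]
gripper_width: 23.8
gripper_force: 50.0
time_s: 24.05
ee_pos: [694.8, -49.9, 248.6]
ee_rot: [-180.0, -0.0, 94.3]
force: [-0.2, -0.1, -2.5]
gripper_width: 23.6
gripper_force: 50.0
x 0.0038 y 0.0021 z 0.1036 yaw 0.0002  dist 104
x 0.0000 y -0.0000 z 0.0220 yaw -0.0000  dist 22
x 0.0000 y -0.2680 z -0.0000 yaw -0.0000  dist 268
```

View pics/c4.png

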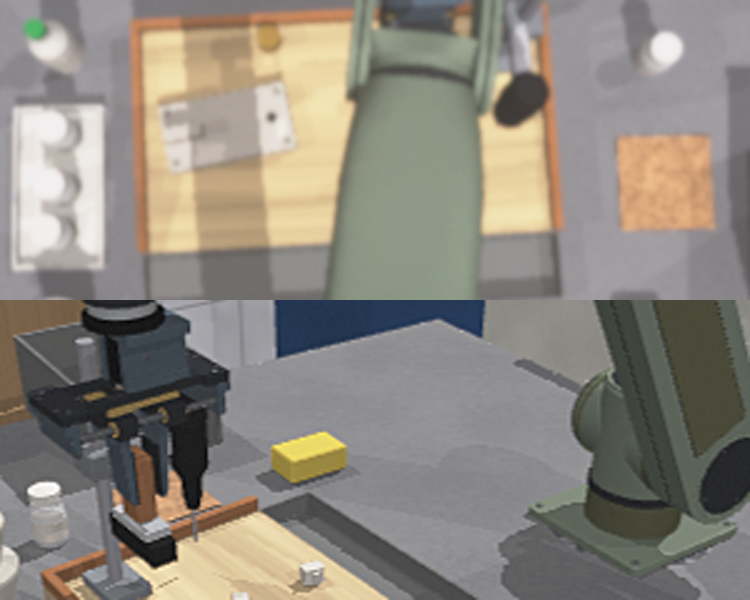

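The scraper hangs upright and aligned behind the chunk row, clear of the drill. Descend.

```bash
python3 -m crank '[{"grip":0.01,"x":0.002,"y":0.001,"z":0.02,"yaw":0},{"grip":0.01,"x":0.004,"y":0.002,"z":0.045,"yaw":0},{"grip":0.01,"x":0.004,"y":0.002,"z":0.07,"yaw":0},{"grip":0.01,"x":0.004,"y":0.002,"z":0.092,"yaw":0},{"grip":0.01,"x":0.004,"y":0.002,"z":0.103,"yaw":0}]' && python3 -m crank '[{"grip":0.01,"x":0,"y":0,"z":0.002,"yaw":0},{"grip":0.01,"x":0,"y":0,"z":0.008,"yaw":0},{"grip":0.01,"x":0,"y":0,"z":0.014,"yaw":0},{"grip":0.01,"x":0,"y":0,"z":0.018,"yaw":0},{"grip":0.01,"x":0,"y":0,"z":0.02,"yaw":0}]' && python3 -m crank '[{"grip":0.01,"x":0,"y":0,"z":0,"yaw":0},{"grip":0.01,"x":0,"y":0,"z":0,"yaw":0},{"grip":0.01,"x":0,"y":0,"z":0,"yaw":0},{"grip":0.01,"x":0,"y":0,"z":0,"yaw":0},{"grip":0.01,"x":0,"y":0,"z":0,"yaw":0}]'
```

```text
time_s: 24.57
ee_pos: [692.2, -45.9, 143.1]
ee_rot: [-179.6, -0.1, 94.3]
force: [-0.0, -0.5, -2.6]
gripper_width: 23.9
gripper_force: 50.0
time_s: 24.98
ee_pos: [695.0, -46.1, 126.7]
ee_rot: [180.0, 0.0, 94.3]
force: [-1.0, -0.3, -2.4]
gripper_width: 24.0
gripper_force: 50.0
time_s: 25.4
ee_pos: [695.0, -46.1, 126.8]
ee_rot: [180.0, 0.0, 94.3]
force: [-0.1, -0.5, -2.6]
gripper_width: 23.8
gripper_force: 50.0
```

```bash
python3 -m crank '[{"grip":0.01,"x":0,"y":0,"z":0.002,"yaw":0},{"grip":0.01,"x":0,"y":0,"z":0.0035,"yaw":0},{"grip":0.01,"x":0,"y":0,"z":0.0035,"yaw":0},{"grip":0.01,"x":0,"y":-0.004,"z":0.0035,"yaw":0},{"grip":0.01,"x":0,"y":-0.01,"z":0.0035,"yaw":0}]' && python3 -m crank '[{"grip":0.01,"x":0,"y":-0.008,"z":0,"yaw":0},{"grip":0.01,"x":0,"y":-0.016,"z":0,"yaw":0},{"grip":0.01,"x":0,"y":-0.024,"z":0,"yaw":0},{"grip":0.01,"x":0,"y":-0.032,"z":0,"yaw":0},{"grip":0.01,"x":0,"y":-0.04,"z":0,"yaw":0}]' && python3 -m crank '[{"grip":0.01,"x":0,"y":-0.008,"z":0,"yaw":0},{"grip":0.01,"x":0,"y":-0.016,"z":0,"yaw":0},{"grip":0.01,"x":0,"y":-0.024,"z":0,"yaw":0},{"grip":0.01,"x":0,"y":-0.032,"z":0,"yaw":0},{"grip":0.01,"x":0,"y":-0.04,"z":0,"yaw":0}]' && python3 -m crank '[{"grip":0.01,"x":0,"y":-0.008,"z":0,"yaw":0},{"grip":0.01,"x":0,"y":-0.016,"z":0,"yaw":0},{"grip":0.01,"x":0,"y":-0.024,"z":0,"yaw":0},{"grip":0.01,"x":0,"y":-0.032,"z":0,"yaw":0},{"grip":0.01,"x":0,"y":-0.04,"z":0,"yaw":0}]'
python3 - <<'E'
from h import *
a=grab_frame('top')[:,:,::-1];b=grab_frame('side')[:,:,::-1]
print(state()['ee_pos'],w2b(state()['ee_pos']))
im=np.vstack([cv2.resize(a[130:250,170:470],(750,300),interpolation=cv2.INTER_CUBIC),cv2.resize(b[120:240,220:520],(750,300),interpolation=cv2.INTER_CUBIC)])
cv2.imwrite('pics/c5.png',im)
E
```

```text
time_s: 25.82
ee_pos: [684.9, -46.8, 122.7]
ee_rot: [180.0, 0.0, 94.3]
force: [-0.0, -0.7, -2.7]
gripper_width: 23.6
gripper_force: 50.0
time_s: 26.23
ee_pos: [644.0, -49.9, 123.2]
ee_rot: [180.0, 0.0, 94.3]
force: [0.5, -0.4, -1.2]
gripper_width: 23.5
gripper_force: 50.0
time_s: 26.65
ee_pos: [604.5, -52.9, 123.1]
ee_rot: [180.0, 0.0, 94.3]
force: [-0.2, -0.5, -1.9]
gripper_width: 23.6
gripper_force: 50.0
time_s: 27.07
ee_pos: [564.6, -55.9, 123.0]
ee_rot: [180.0, 0.0, 94.3]
force: [0.8, 0.0, -1.3]
gripper_width: 23.6
gripper_force: 50.0
[563.42294271 -55.84468327 122.86716013] [-10.52007532 -74.86664102]
```

View pics/c5.png

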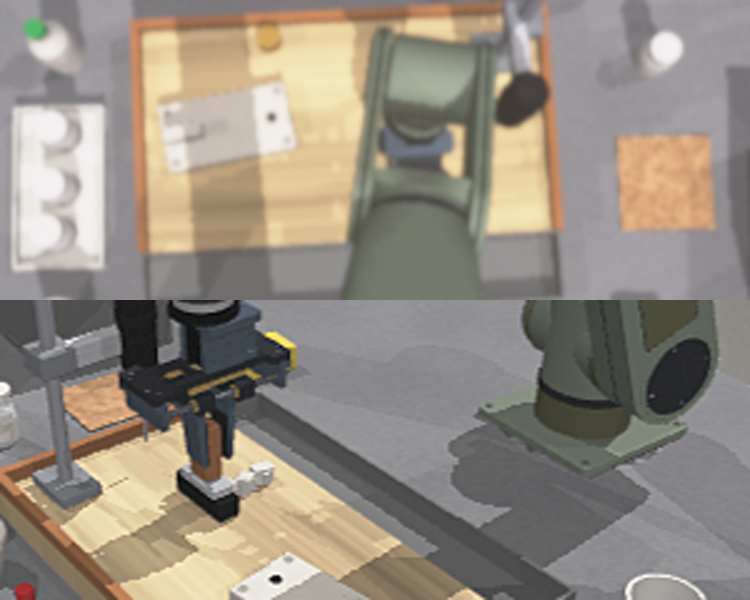

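The side view shows the chunks bunched ahead of the blade at (240-270, 465-485). The sweep is working; continue, slower at the edge.

```bash
python3 -m crank '[{"grip":0.01,"x":0,"y":-0.007,"z":0,"yaw":0},{"grip":0.01,"x":0,"y":-0.014,"z":0,"yaw":0},{"grip":0.01,"x":0,"y":-0.021,"z":0,"yaw":0},{"grip":0.01,"x":0,"y":-0.028,"z":0,"yaw":0},{"grip":0.01,"x":0,"y":-0.035,"z":0,"yaw":0}]' && python3 -m crank '[{"grip":0.01,"x":0,"y":-0.006,"z":0,"yaw":0},{"grip":0.01,"x":0,"y":-0.012,"z":0,"yaw":0},{"grip":0.01,"x":0,"y":-0.018,"z":0,"yaw":0},{"grip":0.01,"x":0,"y":-0.024,"z":0,"yaw":0},{"grip":0.01,"x":0,"y":-0.03,"z":0,"yaw":0}]' && python3 -m crank '[{"grip":0.01,"x":0,"y":-0.006,"z":0,"yaw":0},{"grip":0.01,"x":0,"y":-0.012,"z":0,"yaw":0},{"grip":0.01,"x":0,"y":-0.018,"z":0,"yaw":0},{"grip":0.01,"x":0,"y":-0.024,"z":0,"yaw":0},{"grip":0.01,"x":0,"y":-0.03,"z":0,"yaw":0}]' && python3 -m crank '[{"grip":0.01,"x":0,"y":-0.005,"z":0,"yaw":0},{"grip":0.01,"x":0,"y":-0.01,"z":0,"yaw":0},{"grip":0.01,"x":0,"y":-0.015,"z":0,"yaw":0},{"grip":0.01,"x":0,"y":-0.02,"z":0,"yaw":0},{"grip":0.01,"x":0,"y":-0.025,"z":0,"yaw":0}]' && python3 -m crank '[{"grip":0.01,"x":0,"y":-0.004,"z":0,"yaw":0},{"grip":0.01,"x":0,"y":-0.008,"z":0,"yaw":0},{"grip":0.01,"x":0,"y":-0.012,"z":0,"yaw":0},{"grip":0.01,"x":0,"y":-0.014,"z":0,"yaw":0},{"grip":0.01,"x":0,"y":-0.014,"z":0,"yaw":0}]' 
python3 - <<'E'
from h import *
a=grab_frame('top')[:,:,::-1];b=grab_frame('side')[:,:,::-1]
print(state()['ee_pos'],w2b(state()['ee_pos']))
im=np.vstack([cv2.resize(a[150:270,170:470],(750,300),interpolation=cv2.INTER_CUBIC),cv2.resize(b[120:240,240:540],(750,300),interpolation=cv2.INTER_CUBIC)])
cv2.imwrite('pics/c6.png',im)
E
```

```text
time_s: 27.58
ee_pos: [529.7, -58.4, 123.0]
ee_rot: [180.0, 0.0, 94.3]
force: [0.3, 0.4, -2.5]
gripper_width: 23.7
gripper_force: 50.0
time_s: 28.0
ee_pos: [499.9, -60.7, 123.0]
ee_rot: [180.0, 0.0, 94.3]
force: [-0.6, 0.9, -2.6]
gripper_width: 23.7
gripper_force: 50.0
time_s: 28.42
ee_pos: [469.8, -63.0, 122.9]
ee_rot: [-180.0, 0.0, 94.3]
force: [0.0, -0.1, -1.5]
gripper_width: 23.7
gripper_force: 50.0
time_s: 28.83
ee_pos: [445.0, -64.8, 122.9]
ee_rot: [-180.0, -0.0, 94.3]
force: [0.1, 0.7, -2.0]
gripper_width: 23.7
gripper_force: 50.0
time_s: 29.25
ee_pos: [433.5, -66.3, 124.2]
ee_rot: [179.7, 0.1, 94.3]
force: [4.2, 0.0, 3.7]
gripper_width: 23.7
gripper_force: 50.0
[433.57588826 -66.25724429 123.98730733] [-140.78234822  -75.51412524]
```

View pics/c6.png

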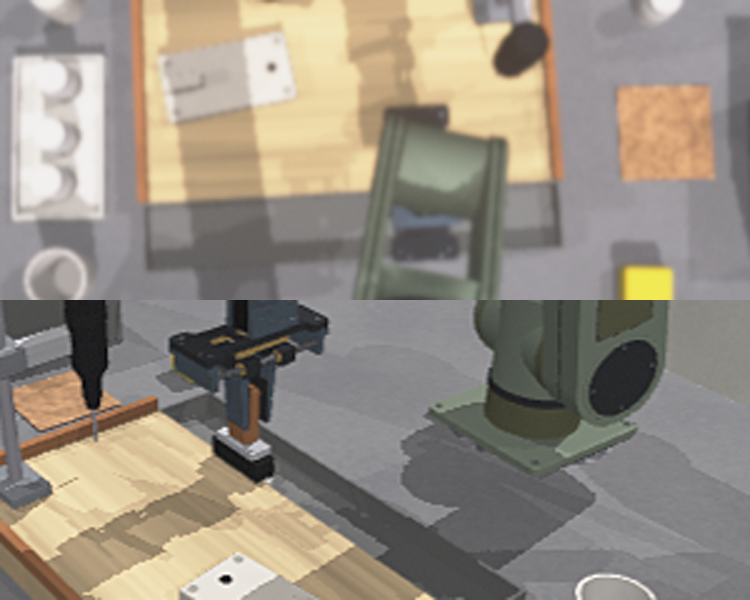

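All chunks are off the board top, but there is about 5 N at the blade, so something is pushing on it from the tray. I'll lift and look.

```bash
python3 -m crank '[{"grip":0.01,"x":0,"y":0.001,"z":-0.005,"yaw":0},{"grip":0.01,"x":0,"y":0.001,"z":-0.02,"yaw":0},{"grip":0.01,"x":0,"y":0.001,"z":-0.045,"yaw":0},{"grip":0.01,"x":0,"y":0.001,"z":-0.07,"yaw":0},{"grip":0.01,"x":0,"y":0.001,"z":-0.08,"yaw":0}]' && python3 -m crank '[{"grip":0.01,"x":-0.035,"y":0,"z":-0.009,"yaw":0},{"grip":0.01,"x":-0.07,"y":0,"z":-0.018,"yaw":0},{"grip":0.01,"x":-0.105,"y":0,"z":-0.027,"yaw":0},{"grip":0.01,"x":-0.14,"y":0,"z":-0.036,"yaw":0},{"grip":0.01,"x":-0.175,"y":0,"z":-0.045,"yaw":0}]'
python3 - <<'E'
from h import *
a=grab_frame('top')[:,:,::-1];b=grab_frame('side')[:,:,::-1]
print(state()['ee_pos'],w2b(state()['ee_pos']))
cv2.imwrite('pics/raw_t7.png',a);cv2.imwrite('pics/raw_s7.png',b)
im=np.vstack([cv2.resize(a[150:270,170:470],(750,300),interpolation=cv2.INTER_CUBIC),cv2.resize(b[145:225,300:500],(750,300),interpolation=cv2.INTER_CUBIC)])
cv2.imwrite('pics/c7.png',im)
E
```

```text
time_s: 29.77
ee_pos: [431.4, -65.6, 204.4]
ee_rot: [-179.9, -0.0, 94.3]
force: [0.9, -0.1, -1.8]
gripper_width: 24.2
gripper_force: 50.0
time_s: 30.18
ee_pos: [443.2, -240.5, 246.7]
ee_rot: [-179.6, -0.3, 94.3]
force: [1.2, -0.1, -2.6]
gripper_width: 24.0
gripper_force: 50.0
[ 444.80592658 -244.0302993   247.52613661] [-142.91311829 -253.62878681]
```

View pics/c7.png

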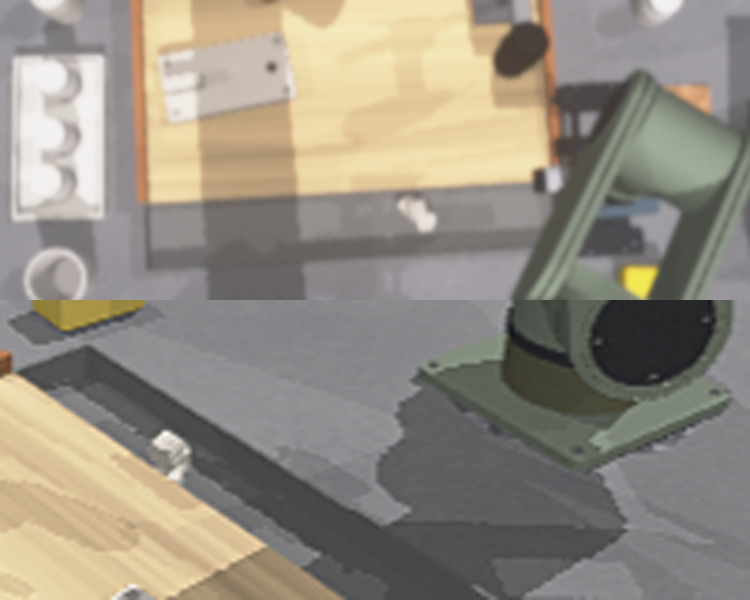

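The chunks lie in a heap in the tray at about top crop (400-435, 195-230). One may be resting on others, so I'll measure the heap numerically.

```bash
python3 - <<'E'
from h import *
np.set_printoptions(precision=0,suppress=True)
a=cv2.imread('pics/raw_t7.png');b=cv2.imread('pics/raw_s7.png')
print('top gray cols 325-349 rows 223-246');print(a[223:247,325:350].mean(2).round().astype(int))
print('side cols 336-356 rows 176-196');print(b[176:197,336:357].mean(2).round().astype(int))
for y in(-90,-75,-60):
  for x,z in((-140,40),(-140,4),(-187,4),(-230,4),(-234,34)): 
    P=(*b2w((x,y)),z);print(y,x,z,pj('top',P).round(1),pj('side',P).round(1))
E
```

```text
top gray cols 325-349 rows 223-246
[[194 194 195 194 194 194 194 193 193 191 193 195 201 205 205 205 205 205
  205 205 205 204 204 202 201]
 [189 190 190 189 189 187 186 186 185 183 182 185 189 192 189 187 187 188
  187 185 185 184 183 179 177]
 [174 172 171 170 169 167 165 163 161 159 157 159 162 163 158 157 159 159
  156 155 155 154 153 149 147]
 [151 149 145 142 138 136 134 133 133 131 129 129 131 133 138 138 141 142
  143 142 142 142 139 137 135]
 [140 138 133 125 119 117 117 122 122 118 115 112 114 122 130 136 138 141
  144 143 144 144 141 139 139]
 [141 139 133 123 116 121 131 139 141 135 124 117 117 125 133 136 139 143
  147 147 147 145 143 142 143]
 [145 144 136 125 127 146 162 165 163 158 147 140 143 145 142 137 134 142
  147 148 148 146 146 145 145]
 [149 147 139 134 152 183 194 184 179 178 174 176 181 181 165 141 131 139
  143 145 145 146 145 145 145]
 [151 148 142 149 180 207 210 193 186 194 198 204 209 206 184 150 128 133
  141 143 144 144 144 143 141]
 [151 146 143 155 187 210 211 196 192 203 210 214 217 214 194 157 129 127
  135 138 139 139 139 139 137]
 [149 144 142 1
[... 3187 characters left out ...]
 203 203 190 180 180 179 179 178 179 183 180 142 114 114 115 116
  117 118 116]
 [203 206 206 202 202 189 180 179 179 178 178 179 184 191 161 123 113 114
  115 117 117]]
-90 -140 40 [338. 225.] [336. 186.]
-90 -140 4 [337. 226.] [335. 195.]
-90 -187 4 [338. 239.] [347. 190.]
-90 -230 4 [339. 252.] [357. 186.]
-90 -234 34 [340. 253.] [358. 178.]
-75 -140 40 [334. 225.] [338. 188.]
-75 -140 4 [333. 226.] [338. 197.]
-75 -187 4 [334. 240.] [350. 192.]
-75 -230 4 [335. 252.] [360. 188.]
-75 -234 34 [335. 254.] [361. 180.]
-60 -140 40 [329. 226.] [342. 190.]
-60 -140 4 [329. 226.] [341. 200.]
-60 -187 4 [330. 240.] [353. 194.]
-60 -230 4 [330. 252.] [363. 190.]
-60 -234 34 [331. 254.] [364. 181.]
```

```bash
python3 - <<'E'
from h import *
def ray(n,u,v):
    a=px(n,u,v,0);b=px(n,u,v,100);return a,(b-a)/100
def tri(t,s):
    a,d=ray('top',*t);b,e=ray('side',*s)
    M=np.c_[d,-e];k=np.linalg.lstsq(M,b-a,rcond=None)[0]
    P,Q=a+d*k[0],b+e*k[1];return ((P+Q)/2).round(),np.linalg.norm(P-Q).round(1)
for n,t in dict(A=(330.5,231.5),B=(337,233),C=(340.5,238)).items():
    for m,s in dict(up=(344.5,182),low=(346.5,191),mid=(347.5,186)).items():
        P,g=tri(t,s);print(n,m,P,'gap',g,'board',w2b(P).round())
E
```

```text
A up [415. -56.  59.] gap 5.9 board [-159.  -64.]
A low [413. -55.  26.] gap 2.8 board [-160.  -63.]
A mid [412. -54.  45.] gap 4.4 board [-161.  -62.]
B up [407. -75.  46.] gap 3.8 board [-168.  -82.]
B low [405. -75.  13.] gap 12.9 board [-170.  -82.]
B mid [404. -73.  32.] gap 14.4 board [-171.  -80.]
C up [393. -90.  34.] gap 1.8 board [-183.  -96.]
C low [390. -90.  -1.] gap 7.4 board [-186.  -96.]
C mid [389. -88.  19.] gap 9.0 board [-187.  -94.]
```

```bash
python3 - <<'E'
from h import *
for n,t in dict(A=(330.5,231.5),B=(336.5,233),C=(340.5,238)).items():
    for z in (26,34,42,48):
        P=px('top',*t,z);print(n,z,w2b(P).round(),pj('side',P).round(1))
b=cv2.imread('pics/raw_s7.png');a=cv2.imread('pics/raw_t7.png')
print(b[178:194,338:352,2].tolist() and '')
cv2.imwrite('pics/z7.png',np.hstack([cv2.resize(a[218:250,318:356],(456,384),interpolation=cv2.INTER_CUBIC),cv2.resize(b[172:200,330:358],(336,336),interpolation=cv2.INTER_NEAREST)[:,:].copy() if 0 else cv2.resize(b[172:204,330:358],(336,384),interpolation=cv2.INTER_NEAREST)]))
E
```

```text
A 26 [-160.  -64.] [345.6 190.9]
A 34 [-160.  -63.] [345.8 188.8]
A 42 [-160.  -63.] [346.  186.6]
A 48 [-160.  -63.] [346.1 185. ]
B 26 [-166.  -84.] [343.1 187.5]
B 34 [-166.  -83.] [343.3 185.4]
B 42 [-166.  -83.] [343.5 183.3]
B 48 [-166.  -82.] [343.7 181.7]
C 26 [-183.  -96.] [344.9 184. ]
C 34 [-183.  -95.] [345.1 182. ]
C 42 [-183.  -95.] [345.3 179.9]
C 48 [-183.  -94.] [345.4 178.3]
```

The triangulation suggests one chunk (B, top at about z 46) rests on another. I'll nudge it off with the scraper's end, 5 mm above the flat-lying chunks, moving along the tray.

```bash
python3 - <<'E'
from h import *
s=b2w((-166,-160));e=b2w((-166,-80));print(s,e,state()['ee_pos'])
plan((*s,190,94.3),(*s,125,94.3),(*s,113,94.3),(*e,113,94.3))
E
```

```text
[ 414.76386413 -152.39609002] [408.76556598 -72.62127934] [ 444.80592658 -244.0302993   247.52613661]
x 0.0935 y -0.0235 z 0.0575 yaw -0.0047  dist 112
x 0.0000 y -0.0000 z 0.0650 yaw -0.0000  dist 65
x 0.0000 y -0.0000 z 0.0120 yaw -0.0000  dist 12
x 0.0800 y 0.0000 z 0.0000 yaw -0.0000  dist 80
```

```bash
python3 -m crank '[{"grip":0.01,"x":0.02,"y":-0.005,"z":0.012,"yaw":0},{"grip":0.01,"x":0.042,"y":-0.01,"z":0.026,"yaw":0},{"grip":0.01,"x":0.065,"y":-0.016,"z":0.04,"yaw":0},{"grip":0.01,"x":0.085,"y":-0.021,"z":0.052,"yaw":0},{"grip":0.01,"x":0.0935,"y":-0.0235,"z":0.0575,"yaw":0}]' && python3 -m crank '[{"grip":0.01,"x":0,"y":0,"z":0.01,"yaw":0},{"grip":0.01,"x":0,"y":0,"z":0.025,"yaw":0},{"grip":0.01,"x":0,"y":0,"z":0.042,"yaw":0},{"grip":0.01,"x":0,"y":0,"z":0.057,"yaw":0},{"grip":0.01,"x":0,"y":0,"z":0.065,"yaw":0}]' && python3 -m crank '[{"grip":0.01,"x":0,"y":0,"z":0,"yaw":0},{"grip":0.01,"x":0,"y":0,"z":0.003,"yaw":0},{"grip":0.01,"x":0,"y":0,"z":0.006,"yaw":0},{"grip":0.01,"x":0,"y":0,"z":0.009,"yaw":0},{"grip":0.01,"x":0,"y":0,"z":0.009,"yaw":0}]'; python3 -c "
from h import *
s=state();print(s['ee_pos'],w2b(s['ee_pos']))"
```

```text
time_s: 30.7
ee_pos: [410.7, -145.1, 187.4]
ee_rot: [-179.4, -0.3, 94.4]
force: [0.4, 0.8, -1.8]
gripper_width: 23.9
gripper_force: 50.0
time_s: 31.12
ee_pos: [413.3, -147.9, 123.4]
ee_rot: [-179.7, -0.1, 94.3]
force: [-0.6, 1.0, -1.9]
gripper_width: 23.7
gripper_force: 50.0
time_s: 31.53
ee_pos: [415.2, -148.8, 116.4]
ee_rot: [-180.0, -0.0, 94.3]
force: [-0.5, -0.2, -2.0]
gripper_width: 24.2
gripper_force: 50.0
[ 415.18567915 -148.79752566  116.39055674] [-165.30955655 -156.44319228]
```

```bash
python3 -m crank '[{"grip":0.01,"x":0,"y":0,"z":0.002,"yaw":0},{"grip":0.01,"x":0,"y":0,"z":0.0035,"yaw":0},{"grip":0.01,"x":0.004,"y":0,"z":0.0035,"yaw":0},{"grip":0.01,"x":0.009,"y":0,"z":0.0035,"yaw":0},{"grip":0.01,"x":0.014,"y":0,"z":0.0035,"yaw":0}]' && python3 -m crank '[{"grip":0.01,"x":0.005,"y":0,"z":0,"yaw":0},{"grip":0.01,"x":0.01,"y":0,"z":0,"yaw":0},{"grip":0.01,"x":0.015,"y":0,"z":0,"yaw":0},{"grip":0.01,"x":0.02,"y":0,"z":0,"yaw":0},{"grip":0.01,"x":0.025,"y":0,"z":0,"yaw":0}]' && python3 -m crank '[{"grip":0.01,"x":0.005,"y":0,"z":0,"yaw":0},{"grip":0.01,"x":0.01,"y":0,"z":0,"yaw":0},{"grip":0.01,"x":0.015,"y":0,"z":0,"yaw":0},{"grip":0.01,"x":0.02,"y":0,"z":0,"yaw":0},{"grip":0.01,"x":0.025,"y":0,"z":0,"yaw":0}]' && python3 -m crank '[{"grip":0.01,"x":0.005,"y":0,"z":0,"yaw":0},{"grip":0.01,"x":0.01,"y":0,"z":0,"yaw":0},{"grip":0.01,"x":0.015,"y":0,"z":0,"yaw":0},{"grip":0.01,"x":0.016,"y":0,"z":0,"yaw":0},{"grip":0.01,"x":0.016,"y":0,"z":0,"yaw":0}]'
```

```text
time_s: 31.95
ee_pos: [414.2, -134.4, 113.0]
ee_rot: [180.0, -0.0, 94.3]
force: [-0.4, 0.8, -2.2]
gripper_width: 24.0
gripper_force: 50.0
time_s: 32.37
ee_pos: [412.4, -109.4, 113.0]
ee_rot: [180.0, 0.0, 94.3]
force: [0.9, -1.0, -1.7]
gripper_width: 24.0
gripper_force: 50.0
time_s: 32.78
ee_pos: [410.4, -84.5, 112.9]
ee_rot: [180.0, -0.0, 94.3]
force: [0.3, 1.4, -1.7]
gripper_width: 24.0
gripper_force: 50.0
time_s: 33.2
ee_pos: [409.3, -68.7, 113.0]
ee_rot: [180.0, 0.0, 94.3]
force: [0.0, 0.1, -0.6]
gripper_width: 23.6
gripper_force: 50.0
```

Back off, lift, and measure again.

```bash
python3 -m crank '[{"grip":0.01,"x":-0.005,"y":0,"z":-0.002,"yaw":0},{"grip":0.01,"x":-0.015,"y":0,"z":-0.015,"yaw":0},{"grip":0.01,"x":-0.03,"y":0,"z":-0.045,"yaw":0},{"grip":0.01,"x":-0.05,"y":0,"z":-0.08,"yaw":0},{"grip":0.01,"x":-0.07,"y":0,"z":-0.115,"yaw":0}]' && python3 -m crank '[{"grip":0.01,"x":-0.03,"y":0.002,"z":-0.004,"yaw":0},{"grip":0.01,"x":-0.06,"y":0.004,"z":-0.008,"yaw":0},{"grip":0.01,"x":-0.09,"y":0.006,"z":-0.012,"yaw":0},{"grip":0.01,"x":-0.12,"y":0.008,"z":-0.016,"yaw":0},{"grip":0.01,"x":-0.13,"y":0.01,"z":-0.02,"yaw":0}]'
python3 - <<'E'
from h import *
a=grab_frame('top')[:,:,::-1];b=grab_frame('side')[:,:,::-1]
cv2.imwrite('pics/raw_t8.png',a);cv2.imwrite('pics/raw_s8.png',b);print(state()['ee_pos'])
cv2.imwrite('pics/z8.png',np.hstack([cv2.resize(a[212:252,310:360],(500,400),interpolation=cv2.INTER_CUBIC),cv2.resize(b[170:210,330:360],(300,400),interpolation=cv2.INTER_CUBIC)]))
# bright plaster pixels in the tray, per view
for n,im,(x0,y0,x1,y1),zz in(('top',a,(300,229,360,252),20),('side',b,(332,174,375,212),20)):
    c=im[y0:y1,x0:x1].astype(int);m=((c.min(2)>(165 if n=='top' else 140))&(c.max(2)-c.min(2)<25)).astype(np.uint8)
    k,l,st,ce=cv2.connectedComponentsWithStats(m)
    for i in range(1,k):
        if st[i,4]>4: print(n,st[i].tolist(),(ce[i]+[x0,y0]).round(1),w2b(px(n,*(ce[i]+[x0,y0]),24)).round())
E
```

```text
time_s: 33.62
ee_pos: [413.9, -139.8, 229.2]
ee_rot: [-179.9, -0.0, 94.3]
force: [1.0, -0.0, -1.9]
gripper_width: 23.8
gripper_force: 50.0
time_s: 34.03
ee_pos: [434.4, -272.1, 248.2]
ee_rot: [180.0, 0.2, 94.1]
force: [-0.6, -0.1, -1.4]
gripper_width: 24.0
gripper_force: 50.0
[ 434.57828182 -269.88669245  248.20178704]
top [29, 0, 8, 8, 44] [332.8 232.2] [-162.  -72.]
top [36, 6, 9, 8, 54] [340.1 238.4] [-184.  -95.]
top [17, 8, 8, 8, 47] [320.7 240.8] [-189.  -29.]
side [21, 0, 22, 10, 127] [365.5 177. ] [-266.  -90.]
side [9, 9, 10, 11, 67] [345.8 187.3] [-175.  -82.]
side [38, 9, 5, 4, 10] [372.1 184.4] [-252.  -43.]
side [23, 17, 10, 9, 50] [360.  194.7] [-183.  -23.]
```

View pics/z8.png

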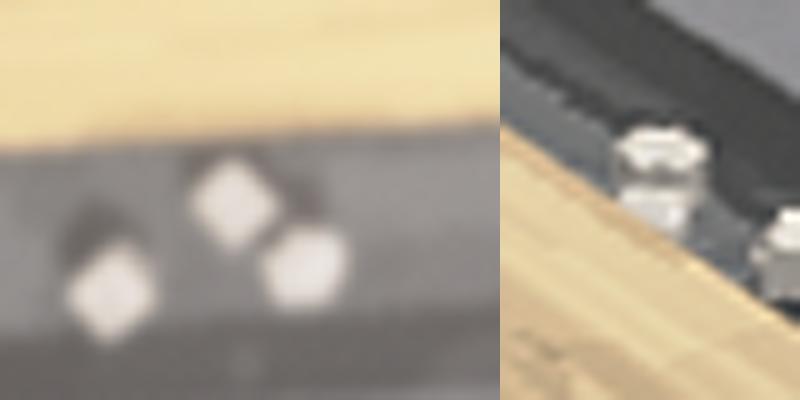

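All three chunks now lie apart and flat on the tray floor: zoom (233,203), (303,268) and (110,293). Returning the scraper to its mat.

```bash
python3 - <<'E'
from h import *
plan((440,-410,230,102.3),(526,-419,200,102.3),(526,-419,95,102.3),(526,-419,86,102.3))
E
```

```text
x -0.1401 y -0.0047 z 0.0182 yaw -0.1428  dist 141
x -0.0271 y 0.0821 z 0.0300 yaw -0.0000  dist 92
x 0.0000 y -0.0000 z 0.1050 yaw -0.0000  dist 105
x 0.0000 y -0.0000 z 0.0090 yaw -0.0000  dist 9
```

```bash
python3 -m crank '[{"grip":0.01,"x":-0.03,"y":-0.001,"z":0.004,"yaw":-0.03},{"grip":0.01,"x":-0.06,"y":-0.002,"z":0.008,"yaw":-0.06},{"grip":0.01,"x":-0.09,"y":-0.003,"z":0.012,"yaw":-0.09},{"grip":0.01,"x":-0.12,"y":-0.004,"z":0.016,"yaw":-0.12},{"grip":0.01,"x":-0.14,"y":-0.005,"z":0.018,"yaw":-0.143}]' && python3 -m crank '[{"grip":0.01,"x":-0.006,"y":0.018,"z":0.006,"yaw":0},{"grip":0.01,"x":-0.012,"y":0.036,"z":0.012,"yaw":0},{"grip":0.01,"x":-0.018,"y":0.054,"z":0.018,"yaw":0},{"grip":0.01,"x":-0.024,"y":0.072,"z":0.024,"yaw":0},{"grip":0.01,"x":-0.027,"y":0.082,"z":0.03,"yaw":0}]' && python3 -m crank '[{"grip":0.01,"x":0,"y":0,"z":0.015,"yaw":0},{"grip":0.01,"x":0,"y":0,"z":0.04,"yaw":0},{"grip":0.01,"x":0,"y":0,"z":0.065,"yaw":0},{"grip":0.01,"x":0,"y":0,"z":0.085,"yaw":0},{"grip":0.01,"x":0,"y":0,"z":0.1,"yaw":0}]' && python3 -m crank '[{"grip":0.01,"x":0,"y":0,"z":0.001,"yaw":0},{"grip":0.01,"x":0,"y":0,"z":0.003,"yaw":0},{"grip":0.01,"x":0,"y":0,"z":0.005,"yaw":0},{"grip":0.01,"x":0,"y":0,"z":0.005,"yaw":0},{"grip":0.01,"x":0,"y":0,"z":0.005,"yaw":0}]'; python3 -c "
from h import *
plan((526,-419,86,102.3))"
```

```text
time_s: 34.55
ee_pos: [439.5, -408.5, 229.0]
ee_rot: [-179.9, -0.1, 102.6]
force: [-0.4, -0.4, -2.4]
gripper_width: 23.6
gripper_force: 50.0
time_s: 34.97
ee_pos: [527.4, -414.9, 199.1]
ee_rot: [180.0, -0.1, 102.6]
force: [-0.7, 0.3, -1.7]
gripper_width: 23.7
gripper_force: 50.0
time_s: 35.38
ee_pos: [524.4, -414.3, 97.5]
ee_rot: [-179.8, -0.2, 102.5]
force: [0.1, -0.0, -1.4]
gripper_width: 23.7
gripper_force: 50.0
time_s: 35.8
ee_pos: [526.1, -416.6, 96.2]
ee_rot: [179.9, 0.1, 102.5]
force: [-0.1, 0.1, -1.5]
gripper_width: 24.1
gripper_force: 50.0
x -0.0023 y -0.0007 z 0.0102 yaw 0.0034  dist 11
```

```bash
python3 -m crank '[{"grip":0.01,"x":0,"y":0,"z":0.003,"yaw":0},{"grip":0.01,"x":0,"y":0,"z":0.006,"yaw":0},{"grip":0.01,"x":0,"y":0,"z":0.009,"yaw":0},{"grip":0.01,"x":0,"y":0,"z":0.0105,"yaw":0},{"grip":0.01,"x":0,"y":0,"z":0.0105,"yaw":0}]' && python3 -m crank '[{"grip":0.01,"x":0,"y":0,"z":0,"yaw":0},{"grip":0.01,"x":0,"y":0,"z":0,"yaw":0},{"grip":0.01,"x":0,"y":0,"z":0.0005,"yaw":0},{"grip":0.01,"x":0,"y":0,"z":0.0005,"yaw":0},{"grip":0.01,"x":0,"y":0,"z":0.0005,"yaw":0}]'
```

```text
time_s: 36.22
ee_pos: [525.6, -416.4, 85.1]
ee_rot: [180.0, 0.0, 102.5]
force: [-1.4, 0.4, 2.9]
gripper_width: 24.1
gripper_force: 50.0
time_s: 36.63
ee_pos: [525.7, -416.5, 85.1]
ee_rot: [180.0, 0.0, 102.5]
force: [-2.7, 1.2, 6.8]
gripper_width: 23.7
gripper_force: 50.0
```

```bash
python3 -m crank '[{"grip":0.03,"x":0,"y":0,"z":-0.0005,"yaw":0},{"grip":0.045,"x":0,"y":0,"z":-0.0005,"yaw":0},{"grip":0.06,"x":0,"y":0,"z":-0.0005,"yaw":0},{"grip":0.06,"x":0,"y":0,"z":-0.0005,"yaw":0},{"grip":0.06,"x":0,"y":0,"z":-0.0005,"yaw":0}]' 15 && python3 -m crank '[{"grip":0.06,"x":0,"y":0,"z":-0.02,"yaw":0},{"grip":0.06,"x":0,"y":0,"z":-0.055,"yaw":0},{"grip":0.06,"x":0,"y":0,"z":-0.09,"yaw":0},{"grip":0.06,"x":0,"y":0,"z":-0.125,"yaw":0},{"grip":0.06,"x":0,"y":0,"z":-0.16,"yaw":0}]' && python3 -m crank '[{"grip":0.06,"x":0.027,"y":-0.029,"z":0,"yaw":0},{"grip":0.06,"x":0.054,"y":-0.058,"z":0,"yaw":0},{"grip":0.06,"x":0.08,"y":-0.087,"z":0,"yaw":0},{"grip":0.06,"x":0.107,"y":-0.116,"z":0,"yaw":0},{"grip":0.06,"x":0.134,"y":-0.145,"z":0,"yaw":0}]'
python3 - <<'E'
from h import *
a=grab_frame('top')[:,:,::-1];b=grab_frame('side')[:,:,::-1]
cv2.imwrite('pics/raw_t9.png',a);cv2.imwrite('pics/raw_s9.png',b);s=state();print(s['ee_pos'],s['ee_rot'][2])
def comp(im,box,f,mn=8):
    x0,y0,x1,y1=box;c=im[y0:y1,x0:x1].astype(int);k,l,st,ce=cv2.connectedComponentsWithStats(f(c).astype(np.uint8))
    return [(st[i],ce[i]+[x0,y0],(l==i)) for i in range(1,k) if st[i,4]>mn]
# dark spot
for n,im,box in(('top',a,(225,155,300,205)),('side',b,(300,220,400,285))):
    for st,ce,_ in comp(im,box,lambda c:c.max(2)<(95 if n=='top' else 70),3): print(n,'dark',st[4],ce.round(1),px(n,*ce,62)[:2].round(1))
# slab outline in top view: unsaturated pixels
c=a[155:205,225:300].astype(int)
r=comp(a,(225,155,300,205),lambda c:(c.max(2)-c.min(2)<28)&(c.min(2)>100),200)
for st,ce,m in r:
    cn=max(cv2.findContours(m.astype(np.uint8),cv2.RETR_EXTERNAL,cv2.CHAIN_APPROX_NONE)[0],key=len)[:,0]+[225,155]
    W=np.array([px('top',u,v,62)[:2] for u,v in cn],np.float32);R=cv2.minAreaRect(W);print('slab',R)
# jars + scraper in side/top vs reference frames
for n,f,boxes in(('top','raw_t3.png',dict(mat=(415,180,460,225))),('side','raw_s3.png',dict(mat=(235,125,290,172)))):
    o=cv2.imread('pics/'+f);im=a if n=='top' else b
    for k,(x0,y0,x1,y1) in boxes.items(): print(n,k,'mean abs diff',cv2.absdiff(o,im)[y0:y1,x0:x1].mean().round(1))
E
```

```text
time_s: 37.05
ee_pos: [525.7, -416.3, 84.1]
ee_rot: [-180.0, -0.0, 102.5]
force: [-0.2, -1.0, -0.1]
gripper_width: 53.7
gripper_force: 0.0
time_s: 37.47
ee_pos: [525.5, -416.2, 245.9]
ee_rot: [-180.0, -0.0, 102.5]
force: [0.4, -0.4, -1.0]
gripper_width: 59.9
gripper_force: 0.0
time_s: 37.88
ee_pos: [353.5, -315.7, 244.2]
ee_rot: [-180.0, 0.0, 102.5]
force: [0.4, -0.1, 0.4]
gripper_width: 60.3
gripper_force: 0.0
[ 349.85449978 -313.01210095  244.0162111 ] 102.43604241685115
side dark 11 [330. 231.] [588.7 120.4]
slab ((576.53955078125, 180.48092651367188), (88.85787963867188, 165.78794860839844), 13.275176048278809)
top mat mean abs diff 9.3
side mat mean abs diff 2.7
```

Scraper is back. The slab is at (576.5, 180.5), yaw 13.3°, with its spot at about (589.5, 121). Now I'll refine the drill axis by fitting its silhouette in both views.

```bash
python3 - <<'E'
from h import *
from scipy.optimize import minimize
a=cv2.imread('pics/raw_t9.png').astype(int);b=cv2.imread('pics/raw_s9.png').astype(int)
th=np.linspace(0,2*np.pi,40)
def sil(n,x,y,box,f=4):
    x0,y0,x1,y1=box;m=np.zeros(((y1-y0)*f,(x1-x0)*f),np.uint8)
    for z0,z1,r0,r1 in((180,315,24,24),(125,180,8,13)):
        P=np.array([(pj(n,(x+r*np.cos(t),y+r*np.sin(t),z))-[x0,y0]+.5)*f for z,r in((z0,r0),(z1,r1)) for t in th],np.float32)
        cv2.fillConvexPoly(m,cv2.convexHull(P).astype(np.int32),1)
    return cv2.resize(m.astype(np.float32),(x1-x0,y1-y0),interpolation=cv2.INTER_AREA)
B=dict(top=(360,150,398,188),side=(255,90,300,172))
obs={n:(im[B[n][1]:B[n][3],B[n][0]:B[n][2]].max(2)<65).astype(np.float32) for n,im in(('top',a),('side',b))}
def cost(p,ns): return sum(np.abs(sil(n,*p,B[n])-obs[n]).sum() for n in ns)
for ns in(('top',),('side',),('top','side')):
    r=min((minimize(cost,(582+i,-178+j),args=(ns,),method='Nelder-Mead',options=dict(initial_simplex=[(582+i,-178+j),(590+i,-178+j),(582+i,-170+j)])) for i in(-6,4) for j in(-6,4)),key=lambda r:r.fun)
    print(ns,r.x.round(1),round(r.fun,1),[float(obs[n].sum()) for n in ns],w2b(r.x).round(1))
# steel bit in the side view: darkest column offset per row beneath chuck, and predicted
for z in(76,90,110): print(z,pj('side',(582,-178,z)).round(1))
print(b[165:182,272:286].mean(2).round().astype(int))
E
```

```text
Traceback (most recent call last):
  File "h.py", line 14, in pj
    c=camera_model(name);p=np.array(c['intrinsics'])@(np.array(c['R'])@np.array(X,float)+np.array(c['t']));return p[:2]/p[2]
ValueError: time passes only in moves, steps and waits
```

```bash
sed -i 's/^import numpy as np, cv2/import numpy as np, cv2, functools\ncamera_model=functools.cache(camera_model)/' h.py; cat > drill.py <<'E'
from h import *
from scipy.optimize import minimize
a=cv2.imread('pics/raw_t9.png').astype(int);b=cv2.imread('pics/raw_s9.png').astype(int)
th=np.linspace(0,2*np.pi,40)
def sil(n,x,y,box,f=4):
    x0,y0,x1,y1=box;m=np.zeros(((y1-y0)*f,(x1-x0)*f),np.uint8)
    for z0,z1,r0,r1 in((180,315,24,24),(125,180,8,13)):
        P=np.array([(pj(n,(x+r*np.cos(t),y+r*np.sin(t),z))-[x0,y0]+.5)*f for z,r in((z0,r0),(z1,r1)) for t in th],np.float32)
        cv2.fillConvexPoly(m,cv2.convexHull(P).astype(np.int32),1)
    return cv2.resize(m.astype(np.float32),(x1-x0,y1-y0),interpolation=cv2.INTER_AREA)
B=dict(top=(360,150,398,188),side=(255,90,300,172))
obs={n:(im[B[n][1]:B[n][3],B[n][0]:B[n][2]].max(2)<65).astype(np.float32) for n,im in(('top',a),('side',b))}
def cost(p,ns): return sum(np.abs(sil(n,*p,B[n])-obs[n]).sum() for n in ns)
for ns in(('top',),('side',),('top','side')):
    r=min((minimize(cost,(582+i,-178+j),args=(ns,),method='Nelder-Mead',options=dict(initial_simplex=[(582+i,-178+j),(590+i,-178+j),(582+i,-170+j)])) for i in(-6,4) for j in(-6,4)),key=lambda r:r.fun)
    print(ns,r.x.round(1),round(r.fun,1),[float(obs[n].sum()) for n in ns],w2b(r.x).round(1))
for z in(76,90,110): print(z,pj('side',(582,-178,z)).round(1))
print(b[165:182,272:286].mean(2).round().astype(int))
E
python3 drill.py
```

```text
('top',) [482.  -92.5] 0.0 [0.0] [ -94.5 -105.3]
('side',) [ 584.9 -173. ] 214.1 [981.0] [   2.1 -193.3]
('top', 'side') [ 583.4 -175.1] 644.9 [0.0, 981.0] [   0.5 -195.3]
76 [278.  175.7]
90 [277.7 171.7]
110 [277.2 166. ]
[[146 144 146 129 101 110  88 113 126 103  88  89  89  91]
 [151 115  87  88 103 114 108  94  89  91  91  88  85  84]
 [ 71 114 121 111  92 105 104  90  89  87  82  80  82  86]
 [121 103  90  92  87 111 107  85  79  80  82  84  85  85]
 [ 91  94  93  89  78 105 104  84  83  86  86  84  80  83]
 [ 91  87  83  80  79 106 109  91  82  83  81  82  82  95]
 [ 82  81  81  81  81 105 106  87  81  81  81  95 113 118]
 [ 81  81  83  85  80 105 102  83  92 102 113 115 115 115]
 [ 86  85  84  81  81  92  99 112 117 112 111 111 125 132]
 [ 82  83  84  94 116 114 106 116 116 112 125 129 131 132]
 [ 90 109 116 114 118 112 104 130 140 137 138 131 171 191]
 [120 115 112 109 128 123 112 130 141 138 184 200 192 185]
 [123 117 130 134 131 128 135 137 187 204 197 197 194 192]
 [149 145 139 132 133 131 172 196 195 197 197 193 195 198]
 [148 149 147 139 182 197 190 185 186 187 193 194 193 194]
 [191 212 212 209 202 196 190 188 184 185 186 190 196 194]
 [203 202 203 203 202 199 196 191 188 185 183 186 190 194]]
```

```bash
sed -i 's/max(2)<65)/max(2)<(120 if n=="top" else 65))/; s/^for z in.*//; s/^print(b\[.*//' drill.py; cat >> drill.py <<'E'
x0,y0,x1,y1=B['top'];print(a[y0:y1,x0:x1].max(2)[::2,::2])
M=np.zeros((400,640,3),np.uint8)
for p in ((582,-178),): print(pj('top',(*p,315)).round(1),pj('top',(*p,180)).round(1),pj('top',(*p,125)).round(1))
E
python3 drill.py
```

```text
('top',) [ 582.1 -172.6] 107.6 [328.0] [  -0.7 -192.7]
('side',) [ 584.9 -173. ] 214.1 [981.0] [   2.1 -193.3]
('top', 'side') [ 584.1 -174.4] 326.1 [328.0, 981.0] [   1.2 -194.7]
[[130 128 132 150 128 117 117 130 172 180 179 166 157 139 155 137 133 157
  158]
 [123 121 130 157 151 143 148 136 171 181 179 163 158 141 155 138 129 151
  158]
 [125 121 130 162 169 171 168 138 169 180 181 164 157 138 156 141 125 141
  156]
 [135 128 134 163 174 174 170 142 162 179 178 168 163 142 157 145 132 148
  157]
 [158 135 148 169 178 180 183 149 143 143 131 131 151 142 157 148 133 151
  157]
 [222 203 226 232 236 237 236 178  95  82  78  80  92 107 147 149 128 144
  156]
 [241 235 241 242 242 242 232 141  78  77  76  76  76  80 121 149 128 134
  155]
 [242 232 238 242 242 232 155  86  77  77  77  75  76  77  98 142 127 131
  153]
 [242 237 237 241 238 177  87  74  77  78  77  77  77  76  83 134 129 127
  146]
 [242 239 236 242 224 117  76  76  76  78  77  79  76  75  86 138 134 129
  145]
 [243 241 234 238 169  85  76  76  77  77  76  78  77  75 105 150 134 126
  130]
 [243 243 240 226 114  77  78  78  78  76  75  74  75  88 133 155 134 123
  124]
 [242 242 241 214  99  78  77  76  76  76  75  76  99 133 141 153 134 124
  124]
 [241 240 240 222 112  78  78  76  75  77  83 107 144 155 139 153 136 124
  124]
 [241 240 240 236 162  89  79  78  80 112 163 173 172 163 144 158 140 126
  123]
 [240 241 241 240 222 186 143 136 158 211 232 212 185 170 144 159 144 125
  123]
 [239 240 240 240 239 238 234 233 236 239 237 211 187 173 145 158 145 126
  124]
 [238 241 240 240 240 240 240 240 240 240 235 206 184 170 145 158 147 125
  123]
 [238 238 238 238 238 237 237 236 235 235 231 204 174 163 142 157 149 124
  122]]
[382.8 166.3] [374.5 175. ] [371.6 178. ]
```

```bash
python3 - <<'E'
from h import *
b=cv2.imread('pics/raw_s9.png')
c,s=np.cos(np.radians(13.3)),np.sin(np.radians(13.3))
S=lambda u,v,z:(576.2+c*u-s*v,180.2+s*u+c*v,z)
for u,v in((9,30),(9,80),(-9,80),(-9,30)): print('ridge',(u,v),pj('side',S(u,v,91)).round(1),pj('top',S(u,v,91)).round(1))
print(S(0,55,91),pj('side',S(0,-60,62)).round(1))
print('cols 350-380 rows 236-252');print(b[236:252,350:380].mean(2).round().astype(int))
plan((340,-150,240,103.3),(380,50,240,103.3),(470,190,240,103.3),(563.5,233.5,200,103.3),(563.5,233.5,95,103.3),(563.5,233.5,79.5,103.3))
E
```

```text
ridge (9, 30) [354.6 239.8] [249.4 178.3]
ridge (9, 80) [370.9 249.3] [234.1 181.5]
ridge (-9, 80) [375.6 245.6] [235.2 186.9]
ridge (-9, 30) [359.4 236.3] [250.5 183.7]
(np.float64(563.5472644546543), np.float64(233.72483800273983), 91) [329.9 231.5]
cols 350-380 rows 236-252
[[162 161 163 163 163 163 164 163 162 164 165 162 143 137 139 137 140 143
  144 145 144 145 145 136 132 130 130 130 130 129]
 [161 161 161 162 162 162 162 158 165 180 175 164 163 157 137 134 136 139
  143 143 145 145 144 145 137 132 132 130 131 130]
 [161 162 162 163 162 161 162 144 221 238 236 211 170 162 169 158 130 132
  138 140 143 144 144 145 145 137 133 132 131 131]
 [163 162 161 163 162 162 193 227 229 227 227 229 226 194 167 162 168 154
  140 136 137 141 143 144 145 144 138 132 132 131]
 [163 164 164 163 161 194 235 235 228 224 224 225 226 234 227 190 165 161
  159 139 137 140 137 141 143 145 145 137 131 132]
 [147 156 163 165 151 129 153 214 231 228 225 224 225 225 227 233 217 175
  158 163 204 188 148 137 140 141 144 144 145 136]
 [150 150 148 159 153 132 120 131 178 225 230 227 225 224 224 225 227 22
[... 773 characters left out ...]
 155 134 214 225 181 157 159]
 [161 163 163 156 140 128 122 125 126 127 127 127 128 127 129 128 126 125
  119 129 182 184 144 125 147 218 212 175 165 163]
 [161 162 162 164 166 161 139 123 124 126 127 126 128 126 127 127 128 128
  126 123 136 137 134 133 148 218 233 226 203 167]
 [162 162 162 161 162 165 167 145 135 131 125 126 126 128 127 128 126 128
  127 125 142 143 136 134 151 217 230 228 230 232]]
x 0.1613 y 0.0255 z 0.0040 yaw -0.0151  dist 163
x 0.1854 y 0.0849 z 0.0000 yaw -0.0000  dist 204
x 0.1155 y 0.1198 z 0.0000 yaw -0.0000  dist 166
x 0.0208 y 0.1010 z 0.0400 yaw -0.0000  dist 111
x 0.0000 y -0.0000 z 0.1050 yaw -0.0000  dist 105
x 0.0000 y -0.0000 z 0.0155 yaw -0.0000  dist 16
```

The ridge prediction matches the image. Approaching it.

```bash
python3 -m crank '[{"grip":0.05,"x":0.032,"y":0.005,"z":0.001,"yaw":-0.015},{"grip":0.05,"x":0.064,"y":0.01,"z":0.002,"yaw":-0.015},{"grip":0.05,"x":0.096,"y":0.015,"z":0.003,"yaw":-0.015},{"grip":0.05,"x":0.128,"y":0.02,"z":0.004,"yaw":-0.015},{"grip":0.05,"x":0.161,"y":0.0255,"z":0.004,"yaw":-0.015}]' && python3 -m crank '[{"grip":0.05,"x":0.037,"y":0.017,"z":0,"yaw":0},{"grip":0.05,"x":0.074,"y":0.034,"z":0,"yaw":0},{"grip":0.05,"x":0.111,"y":0.051,"z":0,"yaw":0},{"grip":0.05,"x":0.148,"y":0.068,"z":0,"yaw":0},{"grip":0.05,"x":0.185,"y":0.085,"z":0,"yaw":0}]' && python3 -m crank '[{"grip":0.05,"x":0.023,"y":0.024,"z":0,"yaw":0},{"grip":0.05,"x":0.046,"y":0.048,"z":0,"yaw":0},{"grip":0.05,"x":0.07,"y":0.072,"z":0,"yaw":0},{"grip":0.05,"x":0.093,"y":0.096,"z":0,"yaw":0},{"grip":0.05,"x":0.1155,"y":0.12,"z":0,"yaw":0}]' && python3 -m crank '[{"grip":0.05,"x":0.005,"y":0.025,"z":0.01,"yaw":0},{"grip":0.05,"x":0.01,"y":0.05,"z":0.02,"yaw":0},{"grip":0.05,"x":0.015,"y":0.075,"z":0.03,"yaw":0},{"grip":0.05,"x":0.02,"y":0.096,"z":0.04,"yaw":0},{"grip":0.05,"x":0.021,"y":0.101,"z":0.04,"yaw":0}]' && python3 -m crank '[{"grip":0.05,"x":0,"y":0,"z":0,"yaw":0},{"grip":0.05,"x":0,"y":0,"z":0,"yaw":0},{"grip":0.05,"x":0,"y":0,"z":0,"yaw":0},{"grip":0.05,"x":0,"y":0,"z":0,"yaw":0},{"grip":0.05,"x":0,"y":0,"z":0,"yaw":0}]'; python3 -c "
from h import *
plan((563.5,233.5,95,103.3),(563.5,233.5,79.5,103.3))"
```

```text
time_s: 38.4
ee_pos: [345.4, -153.1, 240.5]
ee_rot: [180.0, 0.0, 103.3]
force: [1.3, 0.4, -0.5]
gripper_width: 50.0
gripper_force: 0.0
time_s: 38.82
ee_pos: [385.8, 47.6, 240.9]
ee_rot: [179.9, 0.0, 103.4]
force: [1.9, -0.5, 0.3]
gripper_width: 50.1
gripper_force: 0.0
time_s: 39.23
ee_pos: [476.5, 187.7, 240.4]
ee_rot: [180.0, 0.0, 103.4]
force: [0.7, 0.1, 0.1]
gripper_width: 49.9
gripper_force: 0.0
time_s: 39.65
ee_pos: [570.9, 230.7, 197.4]
ee_rot: [-179.9, 0.0, 103.4]
force: [0.6, -0.7, -1.3]
gripper_width: 49.9
gripper_force: 0.0
time_s: 40.07
ee_pos: [568.2, 229.1, 201.4]
ee_rot: [179.9, -0.0, 103.3]
force: [0.5, -0.1, 0.5]
gripper_width: 50.1
gripper_force: 0.0
x 0.0054 y -0.0036 z 0.1064 yaw 0.0008  dist 107
x 0.0000 y -0.0000 z 0.0155 yaw -0.0000  dist 16
```

```bash
python3 -m crank '[{"grip":0.05,"x":0.003,"y":-0.002,"z":0.015,"yaw":0},{"grip":0.05,"x":0.0055,"y":-0.004,"z":0.04,"yaw":0},{"grip":0.05,"x":0.0055,"y":-0.004,"z":0.065,"yaw":0},{"grip":0.05,"x":0.0055,"y":-0.004,"z":0.088,"yaw":0},{"grip":0.05,"x":0.0055,"y":-0.004,"z":0.1,"yaw":0}]' && python3 -m crank '[{"grip":0.05,"x":0,"y":0,"z":0,"yaw":0},{"grip":0.05,"x":0,"y":0,"z":0.004,"yaw":0},{"grip":0.05,"x":0,"y":0,"z":0.008,"yaw":0},{"grip":0.05,"x":0,"y":0,"z":0.012,"yaw":0},{"grip":0.05,"x":0,"y":0,"z":0.012,"yaw":0}]'&& python3 -m crank '[{"grip":0.05,"x":0,"y":0,"z":0,"yaw":0},{"grip":0.05,"x":0,"y":0,"z":0.003,"yaw":0},{"grip":0.05,"x":0,"y":0,"z":0.006,"yaw":0},{"grip":0.05,"x":0,"y":0,"z":0.007,"yaw":0},{"grip":0.05,"x":0,"y":0,"z":0.007,"yaw":0}]'; python3 -c "
from h import *
plan((563.5,233.5,79.5,103.3))"
```

```text
time_s: 40.48
ee_pos: [561.7, 233.0, 98.3]
ee_rot: [-179.8, 0.0, 103.3]
force: [0.3, 0.6, -0.4]
gripper_width: 50.1
gripper_force: 0.0
time_s: 40.9
ee_pos: [563.6, 233.7, 88.6]
ee_rot: [180.0, 0.0, 103.3]
force: [0.1, -0.8, 0.1]
gripper_width: 50.0
gripper_force: 0.0
time_s: 41.32
ee_pos: [563.3, 233.6, 81.0]
ee_rot: [-180.0, 0.0, 103.3]
force: [0.2, 0.5, -0.0]
gripper_width: 49.9
gripper_force: 0.0
x -0.0002 y 0.0002 z 0.0015 yaw 0.0009  dist 2
```

```bash
python3 -m crank '[{"grip":0.04,"x":0,"y":0,"z":0.001,"yaw":0},{"grip":0.033,"x":0,"y":0,"z":0.001,"yaw":0},{"grip":0.028,"x":0,"y":0,"z":0.001,"yaw":0},{"grip":0.023,"x":0,"y":0,"z":0.001,"yaw":0},{"grip":0.019,"x":0,"y":0,"z":0.001,"yaw":0}]' 10 && python3 -m crank '[{"grip":0.01,"x":0,"y":0,"z":0,"yaw":0},{"grip":0.01,"x":0,"y":0,"z":0,"yaw":0},{"grip":0.01,"x":0,"y":0,"z":0,"yaw":0},{"grip":0.01,"x":0,"y":0,"z":0,"yaw":0},{"grip":0.01,"x":0,"y":0,"z":0,"yaw":0}]' 20
python3 - <<'E'
from h import *
s=state();t=s['ee_pos'];yw=s['ee_rot'][2]-90
b=grab_frame('side')
c=b[220:245,315:345].astype(int);m=(c.max(2)<70)
ys,xs=np.nonzero(m);w=(70-c.max(2)[m]);print('spot px',m.sum(),(xs.mean()+315).round(2),(ys.mean()+220).round(2),px('side',xs.mean()+315,ys.mean()+220,62)[:2].round(1))
r=np.radians(yw);print('slab yaw by grip',yw,'spot from grip if centred',(t[:2]+115*np.array([np.sin(r),-np.cos(r)])).round(1))
E
```

```text
time_s: 41.73
ee_pos: [563.6, 233.7, 80.5]
ee_rot: [180.0, 0.0, 103.3]
force: [0.4, 0.2, 0.3]
gripper_width: 20.5
gripper_force: 0.0
time_s: 42.15
ee_pos: [563.8, 233.8, 80.5]
ee_rot: [180.0, -0.0, 103.3]
force: [0.9, 0.6, -0.3]
gripper_width: 17.7
gripper_force: 20.0
spot px 198 337.51 227.23 [563.7 118.1]
slab yaw by grip 13.345786695758903 spot from grip if centred [590.3 121.9]
```

```bash
python3 - <<'E'
from h import *
s=state();p=np.array(s['ee_pos']);d=np.array([583.2-589.5,-176-121.2,0])
plan(tuple(p+d)+(s['ee_rot'][2],),start=(*p,s['ee_rot'][2]))
plan(tuple(p+d*.97/7)+(s['ee_rot'][2],),start=(*p,s['ee_rot'][2]))
E
```

```text
x -0.2877 y -0.0747 z -0.0000 yaw -0.0000  dist 297
x -0.0399 y -0.0104 z -0.0000 yaw -0.0000  dist 41
```

```bash
python3 -m crank '[{"grip":0.01,"x":-0.002,"y":-0.0005,"z":0,"yaw":0},{"grip":0.01,"x":-0.006,"y":-0.0016,"z":0,"yaw":0},{"grip":0.01,"x":-0.012,"y":-0.0031,"z":0,"yaw":0},{"grip":0.01,"x":-0.019,"y":-0.0049,"z":0,"yaw":0},{"grip":0.01,"x":-0.027,"y":-0.007,"z":0,"yaw":0}]' && python3 -m crank '[{"grip":0.01,"x":-0.008,"y":-0.0021,"z":0,"yaw":0},{"grip":0.01,"x":-0.016,"y":-0.0042,"z":0,"yaw":0},{"grip":0.01,"x":-0.024,"y":-0.0062,"z":0,"yaw":0},{"grip":0.01,"x":-0.032,"y":-0.0083,"z":0,"yaw":0},{"grip":0.01,"x":-0.04,"y":-0.0104,"z":0,"yaw":0}]' && python3 -m crank '[{"grip":0.01,"x":-0.008,"y":-0.0021,"z":0,"yaw":0},{"grip":0.01,"x":-0.016,"y":-0.0042,"z":0,"yaw":0},{"grip":0.01,"x":-0.024,"y":-0.0062,"z":0,"yaw":0},{"grip":0.01,"x":-0.032,"y":-0.0083,"z":0,"yaw":0},{"grip":0.01,"x":-0.04,"y":-0.0104,"z":0,"yaw":0}]' && python3 -m crank '[{"grip":0.01,"x":-0.008,"y":-0.0021,"z":0,"yaw":0},{"grip":0.01,"x":-0.016,"y":-0.0042,"z":0,"yaw":0},{"grip":0.01,"x":-0.024,"y":-0.0062,"z":0,"yaw":0},{"grip":0.01,"x":-0.032,"y":-0.0083,"z":0,"yaw":0},{"grip":0.01,"x":-0.04,"y":-0.0104,"z":0,"yaw":0}]' && python3 -m crank '[{"grip":0.01,"x":-0.008,"y":-0.0021,"z":0,"yaw":0},{"grip":0.01,"x":-0.016,"y":-0.0042,"z":0,"yaw":0},{"grip":0.01,"x":-0.024,"y":-0.0062,"z":0,"yaw":0},{"grip":0.01,"x":-0.032,"y":-0.0083,"z":0,"yaw":0},{"grip":0.01,"x":-0.04,"y":-0.0104,"z":0,"yaw":0}]'
```

```text
time_s: 42.62
ee_pos: [562.9, 205.4, 80.5]
ee_rot: [180.0, -0.0, 103.4]
force: [0.1, 3.4, 2.1]
gripper_width: 17.9
gripper_force: 20.0
time_s: 43.03
ee_pos: [562.1, 163.6, 80.5]
ee_rot: [180.0, -0.0, 103.3]
force: [0.7, 1.4, 0.3]
gripper_width: 18.1
gripper_force: 20.0
time_s: 43.45
ee_pos: [561.2, 122.5, 80.5]
ee_rot: [180.0, -0.0, 103.3]
force: [0.1, 3.8, 2.5]
gripper_width: 17.8
gripper_force: 20.0
time_s: 43.87
ee_pos: [560.3, 81.1, 80.5]
ee_rot: [180.0, -0.0, 103.3]
force: [0.1, 4.7, 2.3]
gripper_width: 17.7
gripper_force: 20.0
time_s: 44.28
ee_pos: [559.4, 39.8, 80.5]
ee_rot: [180.0, -0.0, 103.3]
force: [0.0, 3.7, 3.4]
gripper_width: 18.3
gripper_force: 20.0
```

```bash
python3 -m crank '[{"grip":0.01,"x":-0.008,"y":-0.0021,"z":0,"yaw":0},{"grip":0.01,"x":-0.016,"y":-0.0042,"z":0,"yaw":0},{"grip":0.01,"x":-0.024,"y":-0.0062,"z":0,"yaw":0},{"grip":0.01,"x":-0.032,"y":-0.0083,"z":0,"yaw":0},{"grip":0.01,"x":-0.04,"y":-0.0104,"z":0,"yaw":0}]' && python3 -m crank '[{"grip":0.01,"x":-0.008,"y":-0.0021,"z":0,"yaw":0},{"grip":0.01,"x":-0.016,"y":-0.0042,"z":0,"yaw":0},{"grip":0.01,"x":-0.024,"y":-0.0062,"z":0,"yaw":0},{"grip":0.01,"x":-0.031,"y":-0.008,"z":0,"yaw":0},{"grip":0.01,"x":-0.037,"y":-0.0096,"z":0,"yaw":0}]' && python3 -m crank '[{"grip":0.01,"x":-0.005,"y":-0.0013,"z":0,"yaw":0},{"grip":0.01,"x":-0.009,"y":-0.0023,"z":0,"yaw":0},{"grip":0.01,"x":-0.012,"y":-0.0031,"z":0,"yaw":0},{"grip":0.01,"x":-0.014,"y":-0.0036,"z":0,"yaw":0},{"grip":0.01,"x":-0.014,"y":-0.0036,"z":0,"yaw":0}]'
python3 - <<'E'
from h import *
s=state();t=s['ee_pos'];print(t,s['ee_rot'][2]);b=grab_frame('side')[:,:,::-1];cv2.imwrite('pics/raw_s10.png',b)
e=np.array([t[0]-563.8+589.5,t[1]-233.8+121.2]);print('spot est',e,pj('side',(*e,62)).round(1),'want',pj('side',(583.2,-176,62)).round(1))
print('cols 270-294 rows 166-188');print(b[166:189,270:295].max(2))
E
```

```text
time_s: 44.7
ee_pos: [558.5, -1.5, 80.5]
ee_rot: [180.0, -0.0, 103.3]
force: [0.6, 5.6, 4.0]
gripper_width: 18.1
gripper_force: 20.0
time_s: 45.12
ee_pos: [557.6, -39.7, 80.5]
ee_rot: [-180.0, -0.0, 103.3]
force: [0.9, 5.8, 3.8]
gripper_width: 17.9
gripper_force: 20.0
time_s: 45.53
ee_pos: [557.3, -54.1, 80.5]
ee_rot: [-180.0, 0.0, 103.3]
force: [-0.7, 1.1, 3.9]
gripper_width: 17.9
gripper_force: 20.0
[557.29645211 -54.14071681  80.47261797] 103.33455298689367
spot est [ 582.99645211 -166.74071681] [279.8 181.3] want [278.3 180. ]
cols 270-294 rows 166-188
[[218 210 125  48  50  46  45  50  48  47  46  47  46  46  46  44  47  47
   52  71  51  35  37  39  39]
 [146 102  52  33  45  50  74  98  69  45  45  47  47  47  48  46  46  46
   45  46  46  43  40  40  38]
 [137 138  83  33  36  37  44  46  45  46  47  45  47  48  46  45  45  47
   48  46  46  49  46  45  47]
 [186 157  81  43  39  37  35  38  45  47  45  48  48  46  47  46  47  46
   47  46  44  47  50  48  47]
 [191 172 105  74  65  48  38  37  39  37  45  48  48  44  48  46  47  46
   47  46  47  47  44  47  46]
 [142 122  8
[... 1178 characters left out ...]
97  58  68 126 181 158  91  60  60  67
   69  70  65  67  73  70  95]
 [227 231 188 151 215 233 233 237 245 227 237 253 253 255 216 119  78  63
   64  67  70  67  69  68  91]
 [147 149 216 234 231 229 229 230 237 241 241 238 238 240 246 253 212 114
   64  62  64  68  71  67  90]
 [214 236 232 229 228 229 228 228 227 227 232 235 235 230 228 232 241 220
  146  90  69  62  64  66  86]
 [235 231 228 227 227 228 228 227 228 227 226 226 226 226 227 229 230 242
  243 217 152  91  66  64  95]
 [242 238 231 226 227 227 227 228 228 228 227 226 226 226 233 236 236 237
  240 235 234 218 146 121 195]
 [203 237 240 232 228 227 227 228 227 227 227 227 227 228 227 227 226 232
  236 238 241 234 229 223 214]]
```

```bash
python3 - <<'E'
from h import *
s=state();p=np.array(s['ee_pos']);y=s['ee_rot'][2]
plan((p[0]+.2,p[1]-9.3,p[2],y),start=(*p,y))
E
python3 -m crank '[{"grip":0.01,"x":-0.002,"y":-0.0004,"z":0,"yaw":0},{"grip":0.01,"x":-0.004,"y":-0.0008,"z":0,"yaw":0},{"grip":0.01,"x":-0.006,"y":-0.0012,"z":0,"yaw":0},{"grip":0.01,"x":-0.008,"y":-0.0016,"z":0,"yaw":0},{"grip":0.01,"x":-0.009,"y":-0.0019,"z":0,"yaw":0}]' && python3 -m crank '[{"grip":0.01,"x":0,"y":0,"z":0,"yaw":0},{"grip":0.01,"x":0,"y":0,"z":0,"yaw":0},{"grip":0.01,"x":0,"y":0,"z":0,"yaw":0},{"grip":0.03,"x":0,"y":0,"z":0,"yaw":0},{"grip":0.05,"x":0,"y":0,"z":0,"yaw":0}]' && python3 -m crank '[{"grip":0.05,"x":0,"y":0,"z":0,"yaw":0},{"grip":0.05,"x":0,"y":0,"z":-0.01,"yaw":0},{"grip":0.05,"x":0,"y":0,"z":-0.04,"yaw":0},{"grip":0.05,"x":0,"y":0,"z":-0.08,"yaw":0},{"grip":0.05,"x":0,"y":0,"z":-0.12,"yaw":0}]' && python3 -m crank '[{"grip":0.05,"x":0.009,"y":-0.035,"z":0,"yaw":0},{"grip":0.05,"x":0.018,"y":-0.07,"z":0,"yaw":0},{"grip":0.05,"x":0.027,"y":-0.105,"z":0,"yaw":0},{"grip":0.05,"x":0.036,"y":-0.14,"z":0,"yaw":0},{"grip":0.05,"x":0.045,"y":-0.175,"z":0,"yaw":0}]'
python3 - <<'E'
from h import *
b=grab_frame('side')[:,:,::-1];cv2.imwrite('pics/raw_s11.png',b);a=grab_frame('top')[:,:,::-1];cv2.imwrite('pics/raw_t11.png',a)
print('want',pj('side',(583.2,-176,62)).round(1))
print('cols 266-294 rows 162-186');print(b[162:187,266:292].max(2))
E
```

```text
x -0.0091 y -0.0020 z -0.0000 yaw -0.0000  dist 9
time_s: 46.0
ee_pos: [557.6, -62.4, 80.5]
ee_rot: [180.0, -0.0, 103.4]
force: [-0.5, 6.8, 5.1]
gripper_width: 18.1
gripper_force: 20.0
time_s: 46.42
ee_pos: [557.1, -63.5, 79.8]
ee_rot: [-179.9, 0.1, 103.4]
force: [0.1, 1.0, 0.0]
gripper_width: 28.4
gripper_force: 0.0
time_s: 46.83
ee_pos: [556.8, -62.9, 201.5]
ee_rot: [-179.9, -0.0, 103.3]
force: [2.0, -0.2, 0.3]
gripper_width: 49.9
gripper_force: 0.0
time_s: 47.25
ee_pos: [375.2, -59.4, 200.8]
ee_rot: [180.0, 0.1, 103.4]
force: [-0.4, 0.1, 0.4]
gripper_width: 50.1
gripper_force: 0.0
want [278.3 180. ]
cols 266-294 rows 162-186
[[ 28  25  22  54  77  87 143 171 110  20  22  25  17  52 169 207 206 216
  188 134  94  83 129 155 175 182]
 [ 23  46  71 168 195 178 171 174 134  77  44  41  44 126 207 195 141  96
   69 125 155 167 181 183 181 154]
 [ 82 150 182 185 180 167 166 176 184 187 153 126 151 129  93  78 123 156
  180 190 186 176 157 136 115 109]
 [217 194 176 176 180 192 190 189 192 161 112 114  91 111 152 184 191 189
  184 185 160 119  96 108 118 119]
 [199 199 210 194 198 217 19
[... 1561 characters left out ...]
13 238 233
  232 232 232 231 231 232 231 231]
 [209 233 241 234 233 233 233 235 234 239 197 105  74  95 173 231 235 232
  233 233 232 232 232 232 232 232]
 [216 191 211 231 234 235 234 234 202 164 227 251 254 252 245 227 215 214
  227 233 232 233 233 233 233 232]
 [168 166 186 226 234 234 201 164 222 239 238 237 237 237 234 234 234 234
  223 214 213 227 233 233 233 233]
 [219 200 229 236 199 162 221 239 236 235 233 233 233 232 232 232 233 233
  234 234 235 222 213 213 213 214]
 [227 245 243 204 221 238 235 234 233 233 233 232 232 232 232 232 232 232
  232 233 233 223 214 214 215 216]
 [149 167 227 241 238 235 233 233 232 232 233 233 232 232 231 232 232 232
  233 233 233 235 224 215 215 215]]
```

```bash
python3 - <<'E'
from h import *
b=cv2.imread('pics/raw_s11.png').max(2).astype(float)
w=np.clip(236-b[178:183,275:283],0,None);w[w<30]=0
yy,xx=np.mgrid[178:183,275:283];c=((xx*w).sum()/w.sum(),(yy*w).sum()/w.sum());print(c,w.sum()/236)
print('spot',px('side',*c,62)[:2].round(1))
for t in((277.8,175.7),(277.9,176.0),(277.7,175.5)): print('tip',px('side',*t,76)[:2].round(1))
E
```

```text
(np.float64(278.1622924477772), np.float64(180.18371719335832)) 7.911016949152542
spot [ 584.2 -175.1]
tip [ 582.7 -178.2]
tip [ 583.3 -176.5]
tip [ 582.4 -179.5]
```

Spot (584,-175) versus tip (583,-177): within about 2 mm. Retreat clear and do a final numeric check of chunks, spot, scraper and jars.

```bash
python3 -m crank '[{"grip":0.05,"x":-0.036,"y":0,"z":-0.008,"yaw":0},{"grip":0.05,"x":-0.072,"y":0,"z":-0.016,"yaw":0},{"grip":0.05,"x":-0.108,"y":0,"z":-0.024,"yaw":0},{"grip":0.05,"x":-0.144,"y":0,"z":-0.032,"yaw":0},{"grip":0.05,"x":-0.18,"y":0,"z":-0.04,"yaw":0}]' && python3 -m crank '[{"grip":0.05,"x":-0.02,"y":0,"z":0,"yaw":0},{"grip":0.05,"x":-0.04,"y":0,"z":0,"yaw":0},{"grip":0.05,"x":-0.05,"y":0,"z":0,"yaw":0},{"grip":0.05,"x":-0.05,"y":0,"z":0,"yaw":0},{"grip":0.05,"x":-0.05,"y":0,"z":0,"yaw":0}]'
python3 - <<'E'
from h import *
a=grab_frame('top')[:,:,::-1].copy();b=grab_frame('side')[:,:,::-1].copy()
cv2.imwrite('pics/raw_t12.png',a);cv2.imwrite('pics/raw_s12.png',b)
c=a[229:252,300:360].astype(int);k,l,st,ce=cv2.connectedComponentsWithStats(((c.min(2)>165)&(c.max(2)-c.min(2)<25)).astype(np.uint8))
for i in range(1,k):
    if st[i,4]>4: print('chunk',st[i].tolist(),w2b(px('top',*(ce[i]+[300,229]),24)).round())
d=b.max(2).astype(float);w=np.clip(236-d[178:183,275:283],0,None);w[w<30]=0;yy,xx=np.mgrid[178:183,275:283];print('spot px',(xx*w).sum()/w.sum(),(yy*w).sum()/w.sum())
t3=cv2.imread('pics/raw_t3.png');s3=cv2.imread('pics/raw_s3.png')
for n,o,im,bx in(('scraper side',s3,b,(235,125,290,172)),('weight side',s3,b,(284,235,306,262)),('weight top',t3,a,(268,135,286,152)),('jars top',t3,a,(172,165,215,242)),('jars side',s3,b,(380,260,490,345)),('paint side',s3,b,(205,145,235,182)),('scraper top',t3,a,(418,182,458,224))):
    x0,y0,x1,y1=bx;A=cv2.cvtColor(o[y0:y1,x0:x1],6).astype(np.float32);C=cv2.cvtColor(im[y0:y1,x0:x1],6).astype(np.float32)
    (sx,sy),r=cv2.phaseCorrelate(A,C);print(n,'diff',np.abs(A-C).mean().round(1),'shift',round(sx,2),round(sy,2),round(r,2))
print(state()['force'],state()['time_s'])
E
```

```text
time_s: 47.77
ee_pos: [419.3, -236.7, 241.5]
ee_rot: [180.0, 0.1, 103.3]
force: [0.5, -0.0, -0.6]
gripper_width: 50.2
gripper_force: 0.0
time_s: 48.18
ee_pos: [430.1, -282.8, 240.2]
ee_rot: [-180.0, -0.1, 103.3]
force: [-0.8, 0.6, 0.9]
gripper_width: 50.0
gripper_force: 0.0
chunk [31, 1, 15, 13, 101] [-178.  -88.]
chunk [17, 8, 8, 9, 51] [-189.  -29.]
spot px 278.15711252653927 180.18471337579618
scraper side diff 3.5 shift 0.12 0.16 0.95
weight side diff 7.1 shift 0.49 0.5 0.58
weight top diff 0.7 shift 0.11 -0.12 0.96
jars top diff 0.5 shift 0.47 -0.02 0.99
jars side diff 1.2 shift -0.01 -0.0 0.99
paint side diff 1.3 shift 0.01 -0.07 1.01
scraper top diff 45.2 shift 0.17 -0.51 -0.07
[-0.34269308 -0.02720834  0.86110668] 48.2833
```

```bash
python3 -c "
from workcell import *
print(job_done())"
```

```text
the job is handed in; nothing more can be done
None
```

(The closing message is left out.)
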